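# Lock a phone-board carrier into its test dock with a cam lock

## Task

Push the phone-board carrier into its test dock by its orange plate until you feel the sprung contact pins, so that its T-headed bolt is inside the cam, and let go. Then take the blue flat-blade screwdriver from the stand, set its blade in the slot of the cam and turn the cam clockwise until you feel it go tight, the carrier drawn fully home against the rubber buffers; stop there, without forcing it and squashing them. Put the screwdriver back upright in its hole in the stand, and leave the other drivers and the other things on the bench alone.

Things in the scene. Friction and masses are not known exactly. Their poses are not given: they have to be found in the camera images.
- dock: Grey fixed dock, base plate 104 mm wide, 12 mm thick, from x = -216 to +44 mm; origin on the table under the cam's axis, x the way the carrier slides in, z up. At the +x end an open-topped aluminium housing (x = -37 to +44 mm, 86 mm wide, 54 mm high) surrounds the cam; on its front are two black rubber buffers, 3 mm thick, that the carrier comes home against.
- carrier (a joint): Slide of the blue carrier (110 x 80 mm, top 36 mm above the table) in m along the dock's +x: starts 0.004 to 0.028, drag 1.5 N. From 0.045 sprung pins push back, 4 N rising to 8 N: let go, it returns to 0.045 unless the cam holds it. There the bolt's head is in the cam's mouth; 1 mm short the cam may miss it. Home is 0.050, touching rubber buffers (24 N more, stiff); 0.0515 squashes them.
- push_plate (a point): On the outer face (the one to push, facing the dock's -x) of the carrier's upright orange plate, on its middle line, 55 mm above the table. The plate is 60 mm wide across the dock, 8 mm thick, its top 75 mm above the table. x axis: the dock's x.
- cam (a joint): Turn of the steel cam disc (55 mm across, vertical axis) in rad, clockwise from above. Starts 0.05 to 0.25, mouth open. It catches the bolt at 0.6 to 1.1 and has the carrier home at 1.1 to 1.7, depending on how far the bolt is screwed out (not visible), drawing 9 to 10 mm per rad. Takes 0.12 N m free, 0.2 to 0.4 drawing; home it tightens to about 0.5, at 0.6 the buffers are squashed. Stays where left.
- cam_slot (a point): Centre of the mouth of the straight slot in the cam's top, on the cam's axis, 54 mm above the table; its x axis runs along the slot and turns with the cam, z up. The slot is 24 mm long, 5.6 mm wide and 8 mm deep with a flat floor, and looks the same after half a turn.
- driver: Blue flat-blade screwdriver, 145 mm, 110 g, upright in the stand; origin at the blade's tip, z up the shaft to the handle, x along the blade's width. Blade 18 mm wide, 3 mm thick (2 at the tip), 22 mm long; shaft 10 mm across; collar 36 mm across from 70 to 78 mm up; square handle 26 x 26 mm, sides along x and y, from 78 to 145 mm up. Grip the handle.
- driver_tip (a point): The blade's tip, centre of its edge.
- driver_handle (a point): Point on the driver's axis, 115 mm above the tip, where the handle is gripped well.
- stand: Fixed black driver stand, 210 x 70 x 75 mm, origin under its centre, its long side along x; three round through holes 26 mm across in a row along x, 68 mm apart. A driver hangs in a hole on its collar, tip 5 mm above the table; it has about 4 mm of side play.
- stand_hole0 (a point): Mouth of the hole at x = -68 mm of the stand, 75 mm above the table.
- stand_hole1 (a point): Mouth of the middle hole, 75 mm above the table.
- stand_hole2 (a point): Mouth of the hole at x = +68 mm of the stand, 75 mm above the table.
- driver_orange: Orange pointed driver, of the same size, in another hole of the stand; leave it.
- driver_green: Green pointed driver, of the same size, in another hole of the stand; leave it.
- phone: Dark phone, 72 x 148 x 8 mm, lying; leave it.
- solder_spool: White solder spool, 64 mm across, 36 mm high; leave it.
- tape_roll: Amber tape roll, 72 mm across, 18 mm high; leave it.
- tweezers: Dark tweezers, 125 mm long, lying; leave them.
- spudger: Blue plastic pry bar, 140 x 14 x 6 mm, lying; leave it.
Things that resemble listed ones, but are neither listed nor needed, are in the scene too. Of the things that look like the driver, the largest one is meant. What is shaped like the stand but pink is not meant.

How it is judged (in metres and radians):
On the way, in this order (a step that is already met when the one before it is completed fails the run):
1. the carrier has been pushed in to the sprung pins, its bolt inside the cam, and let go (value of joint carrier above 0.0438 m and contact force between the fingers and dock below 0.3 N), for 0.2 s.
2. the blue screwdriver's blade is in the cam's slot, at least 5 mm deep (z of driver_tip in the frame of cam_slot below -0.005 m and horizontal distance between driver_tip and cam_slot below 0.006 m), for 0.1 s.
3. the cam, turned by the blade in its slot, has drawn the carrier home to within 1 mm (value of joint carrier above 0.049 m and value of joint cam above 1 rad and z of driver_tip in the frame of cam_slot below -0.003 m and horizontal distance between driver_tip and cam_slot below 0.008 m), for 0.2 s.
At the end, for the whole second after the job is handed in: The carrier is within 1 mm of home (joint above 0.049, never above 0.0515), held there by the cam (turned past 1.0 rad); the blue screwdriver hangs in a hole of the stand, upright within 0.12 rad, its tip less than 12 mm above the table and at rest (value of joint carrier above 0.049 m and value of joint cam above 1 rad and (horizontal distance between driver_tip and stand_hole0 below 0.01 m or horizontal distance between driver_tip and stand_hole1 below 0.01 m or horizontal distance between driver_tip and stand_hole2 below 0.01 m) and angle between driver's own z axis and vertical below 0.12 rad and height (world z) of driver_tip below 0.012 m and linear speed of driver below 0.02 m/s); the robot touches nothing.
It fails at once if the cam is forced past tight, the rubber buffers squashed by 1.5 mm (value of joint carrier above 0.0515 m).
It fails at once if the orange or the green driver is moved more than 20 mm (distance of any of driver_orange, driver_green from where it was at the start of the episode above 0.02 m).
It fails at once if something else lying on the bench is moved more than 30 mm (distance of any of phone, solder_spool, tape_roll, tweezers, spudger from where it was at the start of the episode above 0.03 m).
It also fails if it takes over 72 s, if anything falls off the work surface, if the arm or the gripper's body presses on something with over 40 N, if the wrist force passes 120 N, or if a joint passes its speed limit or range.

## Robot

A 7-joint arm with a two-finger parallel gripper is mounted at the origin on the work surface. World frame = base frame: x ahead of the robot, y to its left, z up, the work surface at z = 0. Lengths are in mm, angles in rad, forces in N, time in s.
With the tool pointing down it reaches from about 425 to 950 mm from the base axis. Payload 4.7 kg.
Tool frame: the origin (TCP) lies at the very end of the fingers, on their centre line; the grasp point (between the pads) lies 19 mm behind it; z points along the fingers, y is the line along which they close (so a half turn about z gives the same grasp; the last joint's range is limited). The gripper opens to 85 mm and grips with 20 to 120 N. Pads are 22 mm wide; open, the fingers measure 114 mm over their backs; the gripper's body (76 mm by 85 mm) begins 54 mm behind the grasp point. The pads swing forward as they close: fully open they stand 13 mm farther back than shut.
Start: joints at [-1.164, 0.469, -0.049, 1.532, 0.024, 1.141, -0.082], TCP at [284.905, 611.948, 201.335] pointing down, gripper open.
Joint ranges: [-2.59, 2.59], [-0.33, 1.99], [-1.39, 1.29], [0.1, 2.45], [-1.04, 4.18], [0.21, 1.99], [-2.66, 2.66]. Speed limits (rad/s): [2.57, 2.57, 3.14, 3.14, 3.14, 3.14, 3.14].

## Interface

Orientations are given as a unit quaternion [w, x, y, z].
In Python, from workcell import state, imaging, r gives the robot as it stands.
- The arm moves only by the shell command python3 -m inch 'ROWS'. ROWS is JSON, a list of rows, each a list of 7 numbers: the finger opening in mm, from 0 to 85.4, then the shift along the tool's x, y, z scaled (see below), then the turn, a rotation vector about the tool's x, y, z scaled (see below). A call has 1 to 8 rows; each row is the pose to reach, as a shift and turn from the pose commanded when the call began, along the tool's axes at that moment; what a row does not reach only later rows make up. The controller multiplies each number of a shift by 250 mm and each number of a turn by 45 degrees. A row lasts 1/12 s, in which the tool goes at most 41.7 mm and 7.16 degrees, less where a joint would pass 70% of its speed; a pose out of reach is approached as far as the arm can. A call with a number of a shift or a turn outside -1 to 1 is refused whole. A call with a gripper value outside its range is refused whole. The fingers move at their own pace and stop on an object; the grip force is fixed at half the most. Time passes only in rows, so rows that repeat a pose let the fingers close. It gives the time, the measured TCP pose, the force, the opening and the grip force at its end, in the units of the state.
- state(): the state, without advancing time (a new reading comes with each control period).
- imaging.capture(name): name is "scene" or "top"; returns a dict with "color" (420x560x3 uint8, red, green, blue), "z_map" (420x560 float32, mm along the optical axis (not along the pixel's ray), 0 where there is no reading), "camera_matrix" (3x3 intrinsics, pixels), "world_to_cam" (4x4, takes a point from world to camera coordinates). Camera axes: x right, y down, z forward; pixel columns grow to the right and rows downward; lengths in mm; the calibration is good to about 2 mm. A picture is of the moment at which its call begins.
- r.hand_in(): hands the job in; it is judged then, once.
The state is a dict: "time": time; "joints": joint angles; "joint_velocities": joint speeds; "joint_torque": joint torques, N m; "ee_pos": TCP position; "eef_rot": TCP orientation; "wrist_force": force on the tool from outside, world axes, zero at the start; "moment": the same for the moment, N m; "opening": finger opening in mm; "finger_force": force on a finger pad.
Only numpy, scipy, OpenCV 4.12 (cv2) and the standard library are available. Lean on these libraries where they do the work, as an engineer would, in place of code of your own. Each camera call takes 0.05 s, during which the arm holds its last target. There are 200 camera calls.

## Working session

There is one attempt and no reset: what is moved stays moved. The work goes in short steps, Python scripts to look and compute and a shell command to move; the robot and the scene stay as the last step left them, time stands still between calls to the robot, and variables do not carry over. Pictures are saved under pics/ and viewed, at most 12 in all, crops included, and the job is handed in when it is done.

```bash
mkdir -p pics; ls; python3 - <<'E'
from workcell import state, imaging, r
import cv2,numpy as np,pickle
s=state();print(s)
for n in("scene","top"):
    c=imaging.capture(n);pickle.dump(c,open(n+'.pkl','wb'))
    cv2.imwrite(f'pics/{n}0.png',c['color'][...,::-1]);print(n,c['camera_matrix'].tolist(),c['world_to_cam'].round(4).tolist())
E
```

```text
pics
{'time': 0.0, 'joints': array([-1.16389602,  0.46945681, -0.0485754 ,  1.53372786,  0.02413734,
        1.14101936, -0.08228657]), 'joint_velocities': array([-0.00018652, -0.00026139, -0.00089191,  0.00051485,  0.0011797 ,
       -0.00068843, -0.00035191]), 'joint_torque': array([ 2.07376456e-05, -5.10308146e+01, -4.62353637e-02, -2.37721825e+01,
        1.07198535e-02,  7.40640069e-03, -4.93932617e-06]), 'ee_pos': array([284.67490312, 611.29695089, 200.23672246]), 'eef_rot': array([-1.60218210e-04,  2.16158336e-01,  9.76357798e-01, -9.99585792e-04]), 'wrist_force': array([-0.04255867,  0.77394279,  0.07479794]), 'moment': array([ 0.00282323, -0.02614159,  0.01038482]), 'finger_force': 0.0, 'opening': 85.39026017266892}
scene [[490.42193344420235, 0.0, 276.3135895655385], [0.0, 490.42193344420235, 204.11931528436196], [0.0, 0.0, 1.0]] [[-0.3341, 0.9425, 0.0065, 298.3738], [0.6503, 0.2355, -0.7223, -239.6462], [-0.6823, -0.2371, -0.6916, 1808.2826], [0.0, 0.0, 0.0, 1.0]]
top [[431.6734941512032, 0.0, 282.24663519327737], [0.0, 431.6734941512032, 215.93805033428183], [0.0, 0.0, 1.0]] [[0.0145, -0.9998, -0.013, -117.5436], [-0.9906, -0.0126, -0.1361, 581.2322], [0.1359, 0.0149, -0.9906, 1305.8934], [0.0, 0.0, 0.0, 1.0]]
```

View pics/scene0.png

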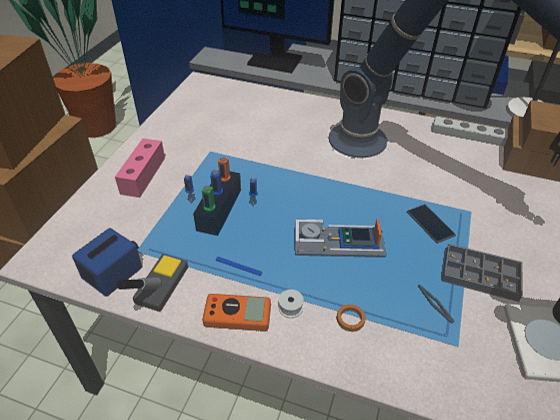

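View pics/top0.png

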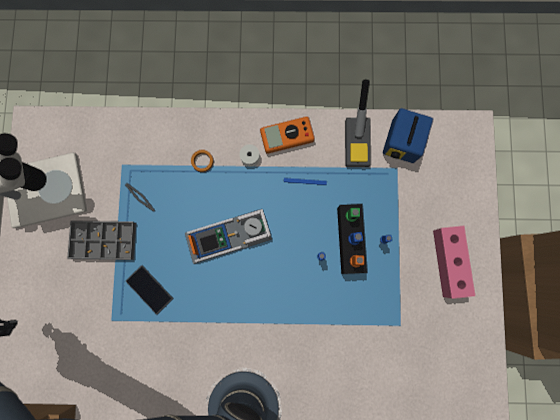

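The scene view shows the black stand at (217,203) with green (208,198), blue (215,183) and orange (224,168) drivers. The dock is at (340,238), with its cam at (311,231) and orange plate at (378,233). The top view shows the stand at (352,240), the cam at (253,228) and the plate at (192,246).

Blue driver candidates in the top view are the one in the stand (356,238) and two small loose ones at (322,257) and (386,239). The one in the black stand is the largest and fits; I'll confirm it in a crop.

```bash
cat > h.py <<'E'
import numpy as np,cv2,pickle
from workcell import state, imaging, r
from scipy.spatial.transform import Rotation as R
def ray(c,u,v,z):
    K=c['camera_matrix'];T=c['world_to_cam'];Rm=T[:3,:3];o=-Rm.T@T[:3,3]
    d=Rm.T@np.linalg.inv(K)@np.array([u,v,1.0]);return o+d*(z-o[2])/d[2]
def cloud(c):
    K=c['camera_matrix'];T=c['world_to_cam'];h,w=c['z_map'].shape
    u,v=np.meshgrid(np.arange(w),np.arange(h));z=c['z_map']
    p=np.stack([(u-K[0,2])/K[0,0]*z,(v-K[1,2])/K[1,1]*z,z],-1)-T[:3,3]
    return p@T[:3,:3]
def proj(c,p):
    q=c['world_to_cam'][:3,:3]@np.array(p)+c['world_to_cam'][:3,3];q=c['camera_matrix']@q;return q[:2]/q[2]
def mask(c,h0,h1,s=110,v=60):
    hsv=cv2.cvtColor(c['color'],cv2.COLOR_RGB2HSV);return (hsv[...,0]>=h0)&(hsv[...,0]<=h1)&(hsv[...,1]>=s)&(hsv[...,2]>=v)
def rot(): 
    q=state()['eef_rot'];return R.from_quat([q[1],q[2],q[3],q[0]])
E
python3 - <<'E'
from h import *
S=pickle.load(open('scene.pkl','rb'));T=pickle.load(open('top.pkl','rb'))
cr=lambda c,a,b,w,h,k:cv2.resize(c['color'][b:b+h,a:a+w,::-1],None,fx=k,fy=k,interpolation=cv2.INTER_CUBIC)
a=cr(T,180,195,220,95,3.6);b=cr(S,170,150,220,115,3.6)[:,:792]
cv2.imwrite('pics/crop1.png',np.vstack([a[:, :792],b])[:, :])
print(np.vstack([a[:, :792],b]).shape)
P=cloud(T)
for n,(x0,x1,y0,y1) in dict(dock=(180,275,205,268),stand=(335,370,198,280)).items():
    sub=np.zeros(P.shape[:2],bool);sub[y0:y1,x0:x1]=1
    for lo,hi in((5,20),(30,40),(47,60),(68,80),(82,160)):
        m=sub&(P[...,2]>lo)&(P[...,2]<hi)
        if m.sum()>15:
            q=P[m];rc=cv2.minAreaRect(q[:,:2].astype(np.float32));print(n,lo,hi,m.sum(),np.median(q,0).round(1),[np.round(t,1) for t in rc])
for n,(h0,h1) in dict(blue=(105,125),green=(40,85),orange=(5,18)).items():
    m=mask(T,h0,h1);m&=P[...,2]>82;k,l,st,ce=cv2.connectedComponentsWithStats(m.astype(np.uint8))
    for i in range(1,k):
        if st[i,4]>12:print(n,st[i],ce[i].round(1),np.median(P[l==i],0).round(1),P[l==i][:,2].max().round(1))
E
```

```text
(756, 792, 3)
dock 5 20 1151 [521.8  36.7  10.7] [array([521.8,  66. ]), array([198. , 300.4]), np.float64(0.8)]
dock 30 40 628 [507.8 110.1  34.4] [array([524.2,  54.4]), array([ 96.2, 244. ]), np.float64(18.3)]
dock 47 60 491 [549.1 -23.7  53.4] [array([527.2,  49.5]), array([ 86.3, 232.8]), np.float64(17.9)]
dock 68 80 54 [490.7 161.3  73.9] [array([490. , 162.3]), array([58.3,  8.6]), np.float64(18.4)]
stand 5 20 102 [ 507.  -292.7    6.9] [array([ 519.3, -330.2]), array([108.6, 257.8]), np.float64(89.3)]
stand 30 40 26 [ 496.5 -290.8   35.2] [array([ 514.7, -289.8]), array([199. ,   0.9]), np.float64(3.3)]
stand 47 60 39 [ 505.6 -290.3   53.6] [array([ 509.7, -290. ]), array([201.5,   1.2]), np.float64(3.4)]
stand 68 80 1190 [ 509.4 -318.1   74.5] [array([ 515.4, -324.7]), array([210.9,  71.1]), np.float64(3.3)]
stand 82 160 403 [ 510.2 -320.7  147.6] [array([ 508.2, -328.8]), array([175.7,  41.4]), np.float64(4.9)]
blue [ 389  109   44   47 1294] [409.9 131.9] [ 837.1 -493.1   99.1] 1371.2
blue [349 232  14  12  81] [355.2 237.1] [ 509.9 -317.5  147. ] 1371.2
blue [384 235   8   7  35] [387.1 238.3] [ 511.  -417.1  104.7] 110.3
blue [318 252   8   8  28] [321.4 255.1] [ 460.  -225.6  105.8] 1371.2
green [348 208  12   9  53] [354.  212.1] [ 581.8 -313.1  148.7] 1371.2
orange [350 255  15  12 104] [357.1 259.9] [ 445.7 -321.9  146.4] 152.7
orange [ 31 412  32   7 163] [ 45.8 414.7] [  3.2 543.3 100.1] 683.3
```

View pics/crop1.png

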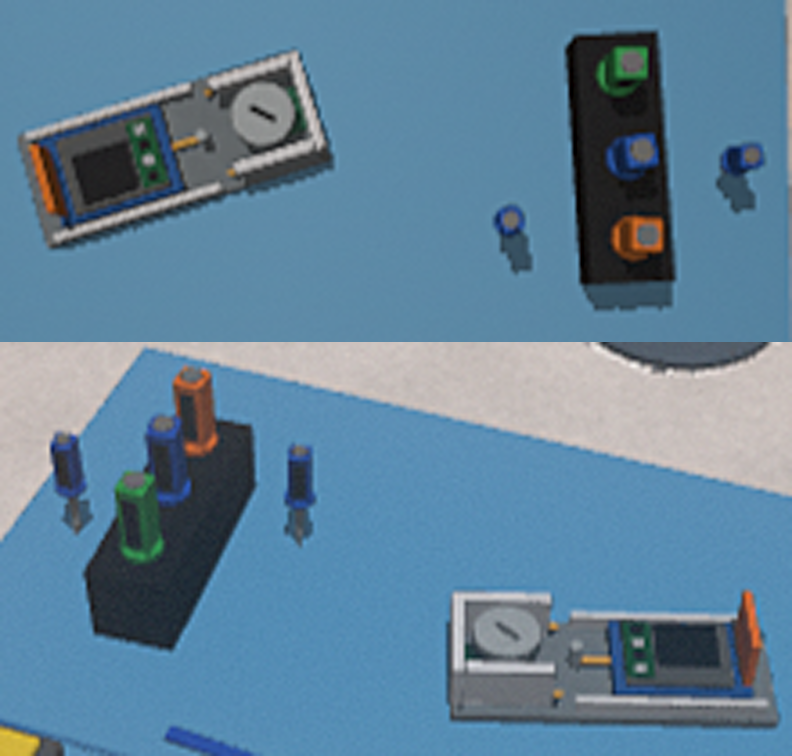

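The crop confirms it: the blue driver in the black stand is about twice the size of the two loose blue ones. The cam slot shows as a dark bar at crop (263,111), which is top-view pixel (253,226). Next I'll measure the slot, disc, dock axis and handle.

```bash
python3 - <<'E'
from h import *
S=pickle.load(open('scene.pkl','rb'));T=pickle.load(open('top.pkl','rb'))
def slot(c,u,v,w,z=54):
    g=cv2.cvtColor(c['color'],cv2.COLOR_RGB2GRAY).astype(float)
    vs,us=np.mgrid[v-w:v+w+1,u-w:u+w+1];sub=g[v-w:v+w+1,u-w:u+w+1]
    wt=np.clip(120-sub,0,None)*(np.hypot(us-u,vs-v)<=w)
    pts=np.array([ray(c,a,b,z)[:2] for a,b in zip(us.ravel(),vs.ravel())]);wt=wt.ravel()
    m=(pts*wt[:,None]).sum(0)/wt.sum();C=((pts-m).T*wt)@(pts-m)/wt.sum();e,V=np.linalg.eigh(C)
    print('slot',m.round(1),np.sqrt(e).round(1),'ang',np.degrees(np.arctan2(V[1,1],V[0,1])).round(1))
    print(sub.astype(int)[::1,::1])
slot(T,253,226,5)
u,v=170+505/3.6,150+(632-342)/3.6;print(u,v);slot(S,round(u),round(v),5)
# dock: housing white top z=54 and plate top
P=cloud(T);sub=np.zeros(P.shape[:2],bool);sub[205:268,180:275]=1
m=sub&(abs(P[...,2]-54)<3);k,l,st,ce=cv2.connectedComponentsWithStats(m.astype(np.uint8))
for i in range(1,k):
    if st[i,4]>15:
        q=np.array([ray(T,a,b,54)[:2] for b,a in np.argwhere(l==i)],np.float32);print('z54',st[i],[np.round(t,1) for t in cv2.minAreaRect(q)])
for c,box,n in((T,(180,275,205,268),'T'),(S,(370,390,210,250),'S')):
    o=mask(c,5,18,150);s=np.zeros_like(o);s[box[2]:box[3],box[0]:box[1]]=1;o&=s;Q=cloud(c)[o]
    t=Q[Q[:,2]>70]
    print(n,o.sum(),Q.min(0).round(1),Q.max(0).round(1),'top',len(t),t.mean(0).round(1),[np.round(x,1) for x in cv2.minAreaRect(t[:,:2].astype(np.float32))])
for c,n,boxes in((T,'T',dict(g=(340,370,200,222),b=(340,372,225,250),o=(340,372,250,275))),(S,'S',dict(b=(205,224,164,200),))):
    P=cloud(c)
    for k,(x0,x1,y0,y1) in boxes.items():
        s=np.zeros(P.shape[:2],bool);s[y0:y1,x0:x1]=1;t=s&(P[...,2]>142)&(P[...,2]<158)
        q=np.array([ray(c,a,b,150)[:2] for b,a in np.argwhere(t)],np.float32)
        if len(q)>3:print(n,k,len(q),q.mean(0).round(1),np.median(P[t][:,2]).round(1),[np.round(x,1) for x in cv2.minAreaRect(q)])
E
```

```text
slot [548.3 -18.7] [1.4 6.8] ang 64.0
[[148 148 146 144 145 143 147 144 147 148 151]
 [148 148 145 140 147 144 144 144 146 146 148]
 [149 145 139 149 151 145 144 145 145 145 145]
 [142 107  83 114 141 154 149 147 146 148 144]
 [141  92  13  32  85 121 145 154 150 148 145]
 [146 136 116  78  22  41  89 118 141 147 146]
 [148 150 149 137 117  78  20  36  99 150 144]
 [147 146 147 151 149 137 118  80  93 150 145]
 [145 143 146 145 148 151 150 134 136 147 146]
 [144 143 143 146 145 146 148 146 148 145 148]
 [144 146 144 145 144 146 146 145 145 146 146]]
310.27777777777777 230.55555555555554
slot [548.2 -19.1] [1.5 6.4] ang 64.6
[[150 147 152 152 152 151 151 150 150 146 148]
 [147 150 138 132 145 157 149 149 150 146 149]
 [149 149 128  79 108 139 150 156 150 149 151]
 [146 151 149 111  78  92 116 146 153 148 147]
 [150 152 154 152 113  88  81 106 138 155 144]
 [154 149 149 156 151 130 116  85  90 139 152]
 [150 149 152 149 155 153 148 117  97 127 151]
 [151 151 152 147 150 146 146 146 137 156 155]
 [156 153 149 150 147 148 150 153 151 150 154]
 [136 146 153 154 150 155 158 156 151 153 149
[... 352 characters left out ...]
08.4, -17.2]), array([ 8.8, 30.9]), np.float64(19.3)]
T 95 [461.3   9.7   9.4] [570.6 183.9  81.8] top 48 [488.7 161.8  74.4] [array([489. , 162.3]), array([56.3,  8.6]), np.float64(20.0)]
S 32 [464.  152.6  33.7] [518.3 171.9  78.1] top 30 [490.8 162.6  73.9] [array([490.6, 162.5]), array([54.6,  5.7]), np.float64(18.1)]
T g 78 [ 581.8 -318.6] 149.4 [array([ 581.6, -318.7]), array([22.8, 23.5]), np.float64(89.6)]
T b 84 [ 512.7 -325.4] 150.2 [array([ 511.5, -325.3]), array([25.6, 25.6]), np.float64(0.8)]
T o 93 [ 447.  -330.3] 149.1 [array([ 446.8, -330.2]), array([25.3, 25.5]), np.float64(89.5)]
S b 119 [ 548.1 -318.5] 148.6 [array([ 536.2, -319.7]), array([135.3,  27.8]), np.float64(8.1)]
```

Cam at (548.3, -18.9) with the slot at 64°, and the top and scene views agree to 0.4 mm. The dock's x axis is (0.312, -0.950). The plate centre is 190 mm behind the cam on the middle line, and the blue handle is at (512.7, -325.4), top z = 150. All of this matches the given sizes. Now to move to the push point.

```bash
cat >> h.py <<'E'
def plan(x,y,z,yaw):
    "numbers for a tool-down pose, tool y at world angle yaw (deg)"
    s=state();Rc=rot();a=np.radians(yaw);Y=np.array([np.cos(a),np.sin(a),0]);Z=np.array([0,0,-1.]);X=np.cross(Y,Z)
    Rt=R.from_matrix(np.stack([X,Y,Z],1));d=Rc.inv().apply(np.array([x,y,z])-s['ee_pos'])
    y0=Rc.as_matrix()[:,1];print('t',round(s['time'],2),'pos',s['ee_pos'].round(1),'yaw',np.degrees(np.arctan2(y0[1],y0[0])).round(2),'tiltz',Rc.as_matrix()[:2,2].round(4),'F',s['wrist_force'].round(2),'M',s['moment'].round(3),'op',round(s['opening'],1),'q',s['joints'].round(2))
    print('shift',(d/250).round(4),'turn',((Rc.inv()*Rt).as_rotvec(degrees=True)/45).round(4),'dist',np.linalg.norm(d).round(1))
E
python3 - <<'E'
from h import *
plan(480.4,190.9,130,18.2)
E
python3 -m inch --help | head -20
```

```text
t 0.1 pos [284.7 611.4 200.4] yaw 65.03 tiltz [-0.0007 -0.0017] F [-0.08 -0.25 -0.32] M [0.052 0.    0.001] op 85.7 q [-1.16  0.47 -0.05  1.53  0.02  1.14 -0.08]
shift [-1.4195 -1.1938  0.2837] turn [-0.0021  0.0011  1.0407] dist 469.1invalid input: not JSON, or not a number
```

```bash
python3 -m inch '[[0,-0.71,-0.6,0.14,0,0,0.5],[0,-0.71,-0.6,0.14,0,0,0.5],[0,-0.71,-0.6,0.14,0,0,0.5],[0,-0.71,-0.6,0.14,0,0,0.5],[0,-0.71,-0.6,0.14,0,0,0.5],[0,-0.71,-0.6,0.14,0,0,0.5],[0,-0.71,-0.6,0.14,0,0,0.5]]'; python3 - <<'E'
from h import *
plan(480.4,190.9,90,18.2)
E
```

```text
time: 0.68
ee_pos: [385.8, 393.2, 165.2]
eef_rot: [0.001, 0.407, 0.913, -0.003]
wrist_force: [-0.1, -0.4, -0.6]
opening: 0.9
finger_force: 0.0
t 0.68 pos [385.8 393.2 165.2] yaw 41.94 tiltz [-0.0002 -0.0055] F [-0.12 -0.37 -0.64] M [0.005 0.048 0.018] op 0.9 q [-0.95  0.3   0.09  1.87 -0.03  0.97 -0.11]
shift [-0.8537 -0.2582  0.3051] turn [-0.0038  0.006   0.5277] dist 235.7
```

```bash
python3 -m inch '[[0,-0.854,-0.258,0.3,0,0,0.527],[0,-0.854,-0.258,0.3,0,0,0.527],[0,-0.854,-0.258,0.3,0,0,0.527],[0,-0.854,-0.258,0.3,0,0,0.527],[0,-0.854,-0.258,0.3,0,0,0.527],[0,-0.854,-0.258,0.3,0,0,0.527],[0,-0.854,-0.258,0.3,0,0,0.527],[0,-0.854,-0.258,0.3,0,0,0.527]]'; python3 - <<'E'
from h import *
plan(480.4,190.9,47,18.2)
E
```

```text
time: 1.35
ee_pos: [479.4, 198.7, 90.6]
eef_rot: [-0.0, 0.583, 0.812, -0.001]
wrist_force: [0.0, 1.2, -0.1]
opening: 0.3
finger_force: 0.0
t 1.35 pos [479.4 198.7  90.6] yaw 18.62 tiltz [-0.0014 -0.0009] F [ 0.03  1.17 -0.1 ] M [ 0.056  0.052 -0.035] op 0.3 q [-0.66  0.35  0.23  2.02 -0.11  0.78 -0.04]
shift [-0.0307 -0.0058  0.1744] turn [-0.002   0.0005  0.0093] dist 44.3
```

```bash
python3 -m inch '[[0,0,-0.006,0.09,0,0,0.008],[0,0,-0.006,0.174,0,0,0.008],[0,0,-0.006,0.174,0,0,0.008],[0,0,-0.006,0.174,0,0,0.008],[0,0,-0.006,0.174,0,0,0.008]]'; python3 - <<'E'
from h import *
c=imaging.capture('scene');cv2.imwrite('pics/push.png',cv2.resize(c['color'][170:290,270:430,::-1],None,fx=5,fy=5))
plan(488.5,166.2,47,18.2)
E
```

```text
time: 1.77
ee_pos: [478.3, 201.1, 48.7]
eef_rot: [0.0, 0.584, 0.812, 0.001]
wrist_force: [0.3, 0.6, 0.1]
opening: 0.0
finger_force: 0.0
t 1.82 pos [478.5 201.   49. ] yaw 18.54 tiltz [0.0018 0.0014] F [0.63 0.39 0.09] M [-0.018 -0.043 -0.008] op 0.2 q [-0.65  0.41  0.22  2.06 -0.14  0.68 -0.02]
shift [-0.1446 -0.0065  0.0078] turn [ 0.0028 -0.001   0.0075] dist 36.2
```

View pics/push.png

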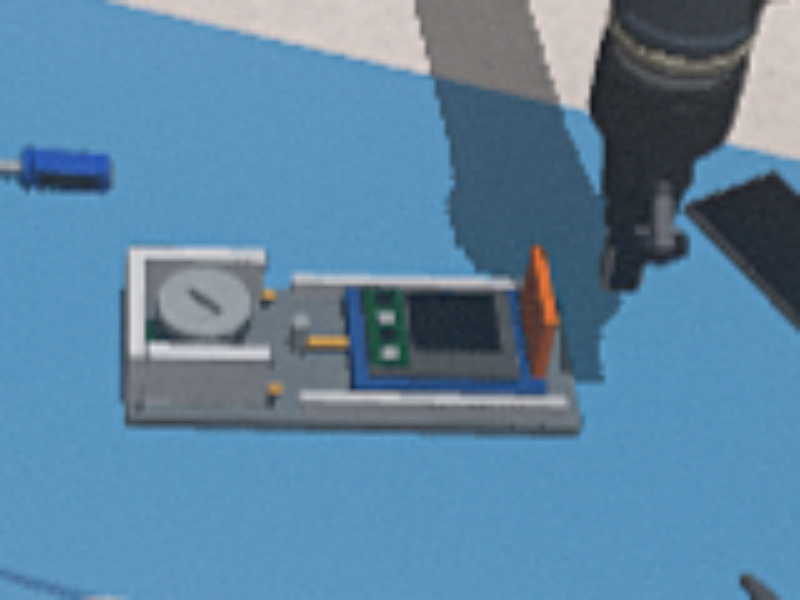

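The fingers are centred about 25 mm behind the orange plate. The left end shows that one of the small loose blue drivers has fallen over by itself. I'll push most of the way, then feel for the pins.

```bash
python3 -m inch '[[0,-0.06,0,0.008,0,0,0.008],[0,-0.1,0,0.008,0,0,0.008],[0,-0.13,-0.006,0.008,0,0,0.008],[0,-0.16,-0.006,0.008,0,0,0.008],[0,-0.19,-0.006,0.008,0,0,0.008],[0,-0.21,-0.006,0.008,0,0,0.008],[0,-0.22,-0.006,0.008,0,0,0.008],[0,-0.22,-0.006,0.008,0,0,0.008]]'; python3 - <<'E'
from h import *
d=np.array([.312,-.95]);print('tool along dock',d@(state()['ee_pos'][:2]-[548.3,-18.9]),'F along',d@state()['wrist_force'][:2])
plan(501,128,47,18.2)
E
```

```text
time: 2.48
ee_pos: [494.1, 146.3, 45.9]
eef_rot: [0.0, 0.588, 0.809, 0.0]
wrist_force: [-0.4, 0.3, 0.7]
opening: -0.2
finger_force: 0.0
tool along dock -173.8653897493268 F along -0.37793010744105515
t 2.48 pos [494.1 146.3  45.9] yaw 18.03 tiltz [0.0001 0.    ] F [-0.42  0.26  0.66] M [0.027 0.01  0.009] op -0.2 q [-0.55  0.42  0.23  2.06 -0.14  0.68  0.08]
shift [-0.0782  0.0035 -0.0045] turn [ 0.0002  0.     -0.0037] dist 19.6
```

```bash
cat > f.py <<'E'
from h import *
s=state();d=np.array([.312,-.95]);print('along',(d@(s['ee_pos'][:2]-[548.3,-18.9])).round(2),'F',(d@s['wrist_force'][:2]).round(2))
E
for i in 1; do python3 -m inch '[[0,-0.01,0,0,0,0,0],[0,-0.02,0,0,0,0,0],[0,-0.02,0,0,0,0,0],[0,-0.02,0,0,0,0,0]]'; python3 f.py; python3 -m inch '[[0,-0.008,0,0,0,0,0],[0,-0.008,0,0,0,0,0],[0,-0.008,0,0,0,0,0],[0,-0.008,0,0,0,0,0]]';python3 f.py; done; python3 - <<'E'
from h import *
c=imaging.capture('top');P=cloud(c);o=mask(c,5,18,150)&(P[...,2]>70)&(P[...,2]<80);o[:,:180]=0;o[:,275:]=0
q=P[o];print(len(q),q.mean(0).round(1));d=np.array([.312,-.95]);print('plate along',d@(q.mean(0)[:2]-[548.3,-18.9]))
E
```

```text
time: 2.82
ee_pos: [495.4, 142.3, 45.8]
eef_rot: [-0.0, 0.587, 0.81, 0.0]
wrist_force: [0.2, -0.7, 0.5]
opening: -0.4
finger_force: 0.0
along -169.66 F 0.69
time: 3.15
ee_pos: [496.0, 140.4, 45.8]
eef_rot: [-0.0, 0.587, 0.81, 0.0]
wrist_force: [0.2, 0.4, 0.4]
opening: 0.1
finger_force: 0.0
along -167.62 F -0.28
0 [nan nan nan]
plate along nan<stdin>:3: RuntimeWarning: Mean of empty slice.
  ret = um.true_divide(
```

```bash
cat > car.py <<'E'
from h import *
# carrier travel from the orange plate's shift in the scene view, relative to the start
d=np.array([.312,-.95]);
def al(c):
    P=cloud(c);o=mask(c,5,18,150);s=np.zeros_like(o);s[200:260,310:395]=1
    o&=s&(P[...,2]>45)&(P[...,2]<80);q=P[o];a=(q[:,:2]-[548.3,-18.9])@d;return o.sum(),np.median(a),np.percentile(a,[10,90]).round(1)
a=al(pickle.load(open('scene.pkl','rb')));c=imaging.capture('scene');pickle.dump(c,open('s1.pkl','wb'));b=al(c);print(a,b,'moved',b[1]-a[1])
E
python3 car.py; python3 -c "
from h import *
c=pickle.load(open('s1.pkl','rb'));cv2.imwrite('pics/push2.png',cv2.resize(c['color'][170:290,270:430,::-1],None,fx=5,fy=5))"
```

```text
(np.int64(31), np.float64(-189.9419240415084), array([-192.6, -188.2])) (np.int64(32), np.float64(-189.75858892402107), array([-193., -188.])) moved 0.18333511748733144
```

View pics/push2.png

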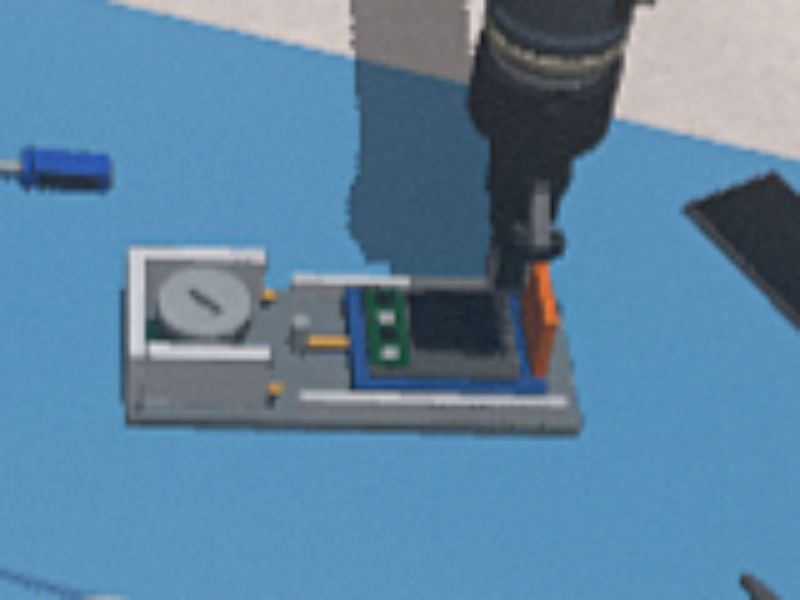

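```bash
python3 - <<'E'
from h import *
c=pickle.load(open('s1.pkl','rb'));T=pickle.load(open('top.pkl','rb'))
p=state()['ee_pos'];print(p)
for q in ([*p[:2],46],[*p[:2],90],(490.3,162.4,75),(548.3,-18.9,54)):print(q,((proj(c,q)-[270,170])*5).round(0),proj(T,q).round(1))
P=cloud(c)
for u,v in((505,285),(515,270),(500,250),(520,290),(545,210)):print((u,v),P[170+v//5,270+u//5].round(1))
t=imaging.capture('top');cv2.imwrite('pics/top_push.png',cv2.resize(t['color'][150:310,120:320,::-1],None,fx=4,fy=3.75*4/3.75)[:600])
E
```

```text
[495.9935306  140.43804082  45.77770834]
[np.float64(495.99353059855264), np.float64(140.43804082086942), 46] [495. 315.] [200.7 242.5]
[np.float64(495.99353059855264), np.float64(140.43804082086942), 90] [506. 262.] [197.7 241.4]
(490.3, 162.4, 75) [542. 283.] [191.4 243.6]
(548.3, -18.9, 54) [203. 299.] [252.5 226. ]
(505, 285) [513.1 143.8  89. ]
(515, 270) [508.  147.2  97.3]
(500, 250) [531.6 138.6 132.8]
(520, 290) [453.4 149.2  27.7]
(545, 210) [540.  157.9 177.5]
```

View pics/top_push.png

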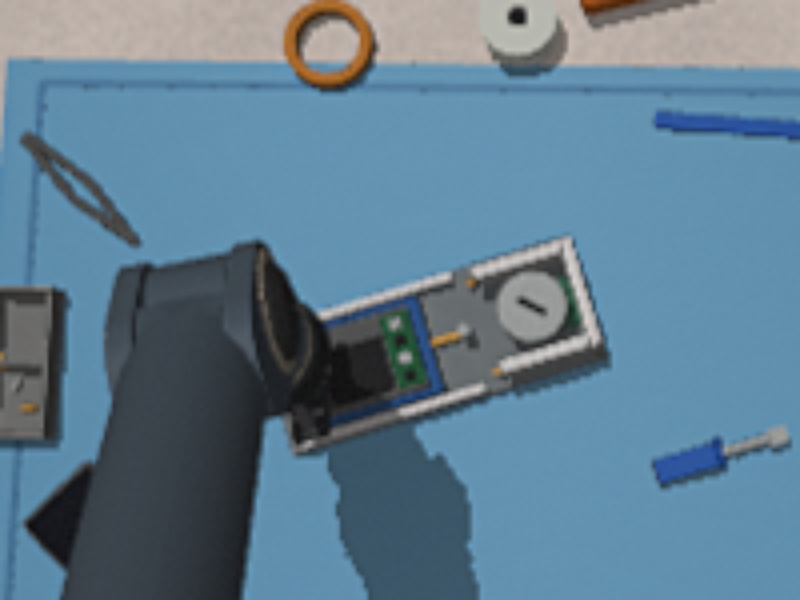

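```bash
python3 - <<'E'
from h import *
c=pickle.load(open('s1.pkl','rb'));P=cloud(c);g=cv2.cvtColor(c['color'],cv2.COLOR_RGB2HSV)
for v in range(206,236):
    print(v,' '.join(f"{u}:{P[v,u,0]:.0f},{P[v,u,1]:.0f},{P[v,u,2]:.0f}" for u in range(364,388,3)))
E
```

```text
206 364:347,99,5 367:489,120,141 370:520,131,172 373:529,139,183 376:539,147,194 379:532,154,191 382:529,162,191 385:315,161,-4
207 364:350,100,3 367:476,120,125 370:519,131,168 373:527,139,178 376:537,148,190 379:531,155,187 382:529,162,187 385:319,162,-4
208 364:353,101,2 367:348,110,0 370:520,132,165 373:529,140,176 376:537,148,186 379:530,155,182 382:508,162,164 385:331,163,3
209 364:357,102,1 367:354,111,2 370:515,132,157 373:536,141,179 376:537,149,183 379:532,156,181 382:508,162,161 385:333,164,0
210 364:359,103,-0 367:359,112,2 370:519,133,157 373:533,141,173 376:543,149,184 379:532,156,177 382:338,156,-2 385:335,165,-2
211 364:364,104,0 367:361,113,-0 370:517,133,151 373:528,142,164 376:540,150,178 379:537,157,178 382:346,157,1 385:344,166,2
212 364:369,105,0 367:367,114,2 370:517,134,148 373:526,142,159 376:538,150,173 379:540,158,177 382:350,158,1 385:346,166,-0
213 364:372,106,-1 367:371,115,1 370:515,134,142 373:511,141,141 376:541,151,172 379:541,158,175 382:354,158,0 385:352,167,2
214 364:376,106,-1 367:375,115,1 370:513,134,137 373:513,142,139 376:544,152,172 379:541,
[... 1962 characters left out ...]
140,33 373:458,148,23 376:483,157,52 379:505,166,77 382:424,172,-2 385:421,181,-2
231 364:482,125,34 367:478,133,33 370:472,141,31 373:466,149,28 376:486,158,51 379:506,167,75 382:430,173,-0 385:434,182,7
232 364:484,125,33 367:481,133,33 370:481,142,36 373:468,150,25 376:490,159,51 379:509,168,73 382:433,174,-1 385:430,182,-1
233 364:487,126,31 367:481,134,28 370:479,142,29 373:478,151,31 376:495,160,52 379:513,169,73 382:447,175,9 385:436,183,1
234 364:491,127,32 367:491,135,34 370:486,143,32 373:474,151,23 376:496,160,49 379:517,169,73 382:453,175,11 385:438,184,-1
235 364:493,128,29 367:495,136,35 370:1489,204,1076 373:478,152,23 376:497,161,46 379:520,170,73 382:456,176,10 385:445,184,2
```

The fingers passed over the plate, and depth puts their end at z≈76 where the state says 46. So the fingers end about 28 mm short of the reported TCP, judging by the camera. I'll back off behind the plate, go lower while feeling for contact, and measure that offset again.

```bash
python3 -m inch '[[0,0,0,-0.06,0,0,0],[0,0.13,0,-0.06,0,0,0],[0,0.25,0,-0.06,0,0,0],[0,0.25,0,-0.06,0,0,0],[0,0.25,0,0,0,0,0],[0,0.25,0,0.04,0,0,0],[0,0.25,0,0.04,0,0,0],[0,0.25,0,0.04,0,0,0]]'; python3 - <<'E'
from h import *
plan(478.5,201,47,18.2)
c=imaging.capture('scene');P=cloud(c);e=state()['ee_pos'];print(proj(c,e))
m=(np.hypot(P[...,0]-e[0],P[...,1]-e[1])<22)&(P[...,2]>15)&(P[...,2]<120)
vs,us=np.nonzero(m)
for v in sorted(set(vs))[-10:]:
    k=vs==v;print(v,us[k].min(),us[k].max(),P[v,us[k]].mean(0).round(0))
E
```

```text
time: 3.97
ee_pos: [476.1, 199.0, 35.1]
eef_rot: [-0.0, 0.587, 0.809, -0.001]
wrist_force: [0.2, -0.2, 0.1]
opening: -0.0
finger_force: 0.0
t 3.97 pos [476.1 199.   35.1] yaw 18.06 tiltz [-0.0017 -0.0011] F [ 0.18 -0.2   0.08] M [ 0.007 -0.017 -0.023] op -0.0 q [-0.65  0.43  0.21  2.07 -0.14  0.66 -0.02]
shift [ 0.0046  0.0114 -0.0475] turn [-0.0025  0.0006 -0.0032] dist 12.3
[389.98759097 235.90980882]
222 389 391 [483. 190.  96.]
223 389 391 [485. 191.  94.]
224 389 391 [484. 192.  90.]
225 389 391 [487. 192.  88.]
226 388 397 [485. 199.  85.]
227 388 397 [487. 200.  83.]
228 389 396 [488. 201.  81.]
229 389 396 [487. 201.  76.]
230 389 396 [488. 202.  73.]
231 390 395 [483. 203.  64.]
```

```bash
python3 -m inch '[[0,0,0,0.03,0,0,0],[0,0,0,0.05,0,0,0],[0,0,0,0.05,0,0,0],[0,0,0,0.05,0,0,0]]'; python3 -m inch '[[0,0,0,0.02,0,0,0],[0,0,0,0.03,0,0,0],[0,0,0,0.03,0,0,0],[0,0,0,0.03,0,0,0]]'; python3 - <<'E'
from h import *
plan(478.5,201,15,18.2)
c=imaging.capture('scene');P=cloud(c);e=state()['ee_pos'];print(proj(c,e))
m=(np.hypot(P[...,0]-e[0],P[...,1]-e[1])<22)&(P[...,2]>15)&(P[...,2]<120)
vs,us=np.nonzero(m)
for v in sorted(set(vs))[-5:]:
    k=vs==v;print(v,us[k].min(),us[k].max(),P[v,us[k]].mean(0).round(0))
E
```

```text
time: 4.35
ee_pos: [476.4, 199.5, 22.9]
eef_rot: [-0.0, 0.587, 0.809, -0.0]
wrist_force: [0.2, 0.8, -0.2]
opening: 0.1
finger_force: 0.0
time: 4.68
ee_pos: [476.5, 199.7, 15.6]
eef_rot: [-0.0, 0.587, 0.81, -0.0]
wrist_force: [-0.0, 0.3, -0.5]
opening: -0.1
finger_force: 0.0
t 4.68 pos [476.5 199.7  15.6] yaw 18.1 tiltz [-0.0004 -0.0001] F [-0.04  0.34 -0.54] M [-0.03  -0.006  0.029] op -0.1 q [-0.64  0.47  0.2   2.08 -0.16  0.61 -0.01]
shift [0.0026 0.0093 0.0024] turn [-0.0005  0.     -0.0023] dist 2.5
[389.04392848 240.59199627]
232 387 395 [487. 199.  63.]
233 388 395 [490. 201.  62.]
234 388 395 [488. 202.  57.]
235 388 395 [489. 203.  53.]
240 382 382 [482. 180.  16.]
```

The tip is now at about z=47 with the state at 15.6, so the 30 mm offset is consistent and the plate will be hit well. Pushing again.

```bash
python3 -m inch '[[0,-0.05,0,0,0,0,0],[0,-0.09,0,0,0,0,0],[0,-0.12,0,0,0,0,0],[0,-0.15,0,0,0,0,0],[0,-0.18,0,0,0,0,0],[0,-0.2,0,0,0,0,0],[0,-0.2,0,0,0,0,0]]'; python3 f.py; python3 car.py
```

```text
time: 5.32
ee_pos: [492.8, 150.4, 15.9]
eef_rot: [0.0, 0.588, 0.809, -0.0]
wrist_force: [0.3, -0.3, -0.7]
opening: -0.1
finger_force: 0.0
along -178.12 F 0.44
(np.int64(31), np.float64(-189.9419240415084), array([-192.6, -188.2])) (np.int64(21), np.float64(-161.09009862894237), array([-162.4, -159.4])) moved 28.85182541256603
```

```bash
python3 -m inch '[[0,-0.015,0,0,0,0,0],[0,-0.03,0,0,0,0,0],[0,-0.03,0,0,0,0,0],[0,-0.03,0,0,0,0,0]]'; python3 f.py; python3 -m inch '[[0,-0.008,0,0,0,0,0],[0,-0.008,0,0,0,0,0],[0,-0.008,0,0,0,0,0],[0,-0.008,0,0,0,0,0]]'; python3 f.py; python3 car.py
```

```text
time: 5.7
ee_pos: [494.5, 144.7, 15.7]
eef_rot: [0.0, 0.587, 0.809, -0.0]
wrist_force: [-0.0, -0.1, -0.2]
opening: 0.2
finger_force: 0.0
along -172.15 F 0.09
time: 6.03
ee_pos: [495.0, 143.1, 15.8]
eef_rot: [-0.0, 0.587, 0.81, -0.0]
wrist_force: [0.6, 0.4, -0.1]
opening: 0.0
finger_force: 0.2
along -170.54 F -0.15
(np.int64(31), np.float64(-189.9419240415084), array([-192.6, -188.2])) (np.int64(20), np.float64(-154.06569767035344), array([-155.8, -152.4])) moved 35.87622637115496
```

```bash
for i in 1; do python3 -m inch '[[0,-0.008,0,0,0,0,0],[0,-0.008,0,0,0,0,0],[0,-0.008,0,0,0,0,0],[0,-0.008,0,0,0,0,0]]' >/dev/null; python3 f.py; python3 -m inch '[[0,-0.008,0,0,0,0,0],[0,-0.008,0,0,0,0,0],[0,-0.008,0,0,0,0,0],[0,-0.008,0,0,0,0,0]]'>/dev/null; python3 f.py;  done; python3 car.py
```

```text
along -168.52 F -0.67
along -166.35 F -0.08
(np.int64(31), np.float64(-189.9419240415084), array([-192.6, -188.2])) (np.int64(20), np.float64(-149.97111264776575), array([-151.5, -148.2])) moved 39.97081139374265
```

```bash
python3 -m inch '[[0,-0.006,0,0,0,0,0],[0,-0.006,0,0,0,0,0],[0,-0.006,0,0,0,0,0],[0,-0.006,0,0,0,0,0]]' >/dev/null; python3 f.py; python3 -m inch '[[0,-0.006,0,0,0,0,0],[0,-0.006,0,0,0,0,0],[0,-0.006,0,0,0,0,0],[0,-0.006,0,0,0,0,0]]'>/dev/null; python3 f.py;   python3 car.py; python3 -c "
from h import *
print(state()['wrist_force'],state()['joint_torque'].round(2))"
```

```text
along -165.71 F -4.22
along -164.74 F -5.49
(np.int64(31), np.float64(-189.9419240415084), array([-192.6, -188.2])) (np.int64(20), np.float64(-148.2650214377207), array([-150. , -146.6])) moved 41.67690260378771
[-2.15168196  5.35940266  0.38933613] [  2.65 -40.9    5.29 -14.94   0.83  -0.32   0.  ]
```

The force stepped up to 5.5 N at the pins, with the carrier at about 0.0455. A touch more, then I'll let go.

```bash
python3 -m inch '[[0,-0.006,0,0,0,0,0],[0,-0.006,0,0,0,0,0],[0,-0.006,0,0,0,0,0],[0,-0.006,0,0,0,0,0]]' >/dev/null; python3 f.py; python3 -m inch '[[0,0.03,0,0,0,0,0],[0,0.1,0,0,0,0,0],[0,0.12,0,-0.1,0,0,0],[0,0.12,0,-0.3,0,0,0],[0,0.12,0,-0.5,0,0,0],[0,0.12,0,-0.6,0,0,0]]';python3 car.py; python3 - <<'E'
from h import *
plan(525,-200,160,2)
plan(525,-200,160,-178)
E
```

```text
along -163.68 F -6.68
time: 8.35
ee_pos: [488.4, 162.5, 167.4]
eef_rot: [0.001, 0.587, 0.809, -0.001]
wrist_force: [0.9, 0.1, -0.5]
opening: 0.0
finger_force: 0.0
(np.int64(31), np.float64(-189.9419240415084), array([-192.6, -188.2])) (np.int64(39), np.float64(-151.04354549601194), array([-153.2, -148.4])) moved 38.898378545496456
t 8.4 pos [494.  164.4 175.9] yaw 18.0 tiltz [0.0144 0.0055] F [1.88 0.76 5.17] M [ 0.06  -0.141 -0.007] op 0.0 q [-0.62  0.23  0.26  1.95 -0.07  0.95 -0.01]
shift [-1.4244 -0.3334  0.0574] turn [ 0.0194 -0.0038  0.3556] dist 366.0
t 8.4 pos [494.  164.4 175.9] yaw 18.0 tiltz [0.0144 0.0055] F [1.88 0.76 5.17] M [ 0.06  -0.141 -0.007] op 0.0 q [-0.62  0.23  0.26  1.95 -0.07  0.95 -0.01]
shift [-1.4244 -0.3334  0.0574] turn [ 0.0054  0.0279 -3.6443] dist 366.0
```

Let go, and the carrier sits at about 0.045. Next I'll move over the stand with the fingers partly open.

```bash
python3 -m inch '[[60,-0.94,-0.27,0.05,0,0,-0.82],[60,-0.94,-0.27,0.05,0,0,-0.82],[60,-0.94,-0.27,0.05,0,0,-0.82],[60,-0.94,-0.27,0.05,0,0,-0.82],[60,-0.94,-0.27,0.05,0,0,-0.82],[60,-0.94,-0.27,0.05,0,0,-0.82],[60,-0.94,-0.27,0.05,0,0,-0.82],[60,-0.94,-0.27,0.05,0,0,-0.82]]'; python3 - <<'E'
from h import *
plan(512.7,-325.4,160,92)
E
```

```text
time: 9.07
ee_pos: [496.7, -87.8, 153.4]
eef_rot: [0.001, 0.306, 0.952, -0.002]
wrist_force: [-0.9, -0.6, 0.2]
opening: 60.2
finger_force: 0.0
t 9.07 pos [496.7 -87.8 153.4] yaw 54.4 tiltz [ 0.0006 -0.0036] F [-0.89 -0.62  0.23] M [0.03  0.013 0.033] op 60.2 q [-0.16  0.24  0.3   2.   -0.09  0.91  1.13]
shift [-0.6055 -0.7356 -0.023 ] turn [-0.0042  0.0021 -0.8356] dist 238.3
```

```bash
python3 -m inch '[[60,-0.606,-0.736,-0.023,-0.004,0.002,-0.836],[60,-0.606,-0.736,-0.023,-0.004,0.002,-0.836],[60,-0.606,-0.736,-0.023,-0.004,0.002,-0.836],[60,-0.606,-0.736,-0.023,-0.004,0.002,-0.836],[60,-0.606,-0.736,-0.023,-0.004,0.002,-0.836],[60,-0.606,-0.736,-0.023,-0.004,0.002,-0.836],[60,-0.606,-0.736,-0.023,-0.004,0.002,-0.836],[60,-0.606,-0.736,-0.023,-0.004,0.002,-0.836]]'; python3 -m inch '[[60,0,0,0,0,0,0],[60,0,0,0,0,0,0]]' >/dev/null; python3 - <<'E'
from h import *
plan(512.7,-325.4,110,92)
T=imaging.capture('top');P=cloud(T);d=np.array([.312,-.95])
o=mask(T,5,18,150)&(P[...,2]>70)&(P[...,2]<80);o[:,:180]=0;o[:,275:]=0;q=P[o];print('plate',len(q),(q.mean(0)[:2]-[548.3,-18.9])@d,'was -190.3')
S=imaging.capture('scene');P=cloud(S);e=state()['ee_pos'];print(proj(S,e))
m=(np.hypot(P[...,0]-e[0],P[...,1]-e[1])<55)&(P[...,2]>155)&(P[...,2]<260);m&=S['color'].sum(-1)<300
vs,us=np.nonzero(m);print(us.min(),us.max(),vs.max())
for v in sorted(set(vs))[-14:]:
    k=vs==v;print(v,us[k].min(),us[k].max(),P[v,us[k]].min(0).round(0),P[v,us[k]].max(0).round(0))
cv2.imwrite('pics/over.png',cv2.resize(S['color'][100:240,150:310,::-1],None,fx=4,fy=4))
E
```

```text
time: 9.73
ee_pos: [514.7, -323.0, 158.9]
eef_rot: [-0.0, -0.019, 1.0, 0.0]
wrist_force: [-0.5, 0.4, 0.6]
opening: 59.9
finger_force: 0.0
t 9.9 pos [ 516.2 -316.2  158.6] yaw 92.72 tiltz [-0.0011  0.0047] F [ 0.31  1.03 -0.02] M [ 0.067 -0.021 -0.06 ] op 59.5 q [ 0.29  0.4   0.26  1.76 -0.12  1.    2.21]
shift [ 0.0155 -0.0369  0.1944] turn [ 0.006  -0.0012  0.0161] dist 49.6
plate 52 -150.4470755720253 was -190.3
[217.32289418 172.01660143]
195 231 167
154 201 231 [ 510. -355.  212.] [ 532. -263.  247.]
155 201 231 [ 515. -358.  213.] [ 532. -263.  244.]
156 201 230 [ 509. -359.  204.] [ 531. -267.  238.]
157 201 230 [ 509. -361.  203.] [ 529. -271.  233.]
158 201 231 [ 510. -357.  201.] [ 530. -271.  228.]
159 202 231 [ 510. -356.  198.] [ 529. -272.  226.]
160 203 231 [ 510. -351.  197.] [ 529. -273.  221.]
161 203 231 [ 507. -351.  197.] [ 529. -273.  216.]
162 205 231 [ 509. -345.  198.] [ 530. -272.  214.]
163 225 230 [ 519. -284.  207.] [ 525. -272.  208.]
164 225 229 [ 523. -282.  205.] [ 529. -271.  210.]
165 225 229 [ 520. -283.  199.] [ 530. -275.  205.]
166 225 228 [ 519. -284.  194.] [ 527. -279.  199.]
167 227 227 [ 530. -277.  199.] [ 530. -277.  199.]
```

View pics/over.png

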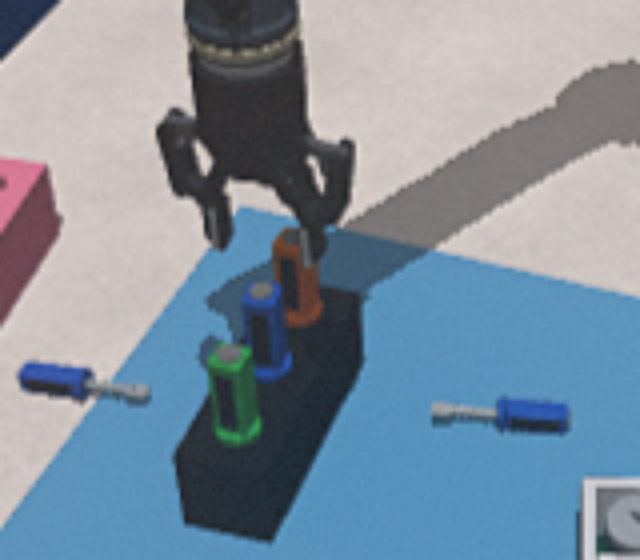

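Both fingers straddle the row above the blue driver, and both loose small drivers lie clear of it. The carrier plate is 39.9 mm further in by the top view, so it is at the pins. Aligning now.

```bash
python3 -m inch '[[60,0.0155,-0.037,0.1,0.006,0,0.016],[60,0.0155,-0.037,0.14,0.006,0,0.016],[60,0.0155,-0.037,0.14,0.006,0,0.016],[60,0.0155,-0.037,0.14,0.006,0,0.016],[60,0.0155,-0.037,0.14,0.006,0,0.016]]'; python3 - <<'E'
from h import *
plan(512.7,-325.4,71,92)
E
```

```text
time: 10.42
ee_pos: [513.1, -327.0, 124.6]
eef_rot: [0.0, -0.017, 1.0, -0.001]
wrist_force: [0.1, -0.7, 0.2]
opening: 59.7
finger_force: 0.0
t 10.42 pos [ 513.1 -327.   124.6] yaw 91.97 tiltz [ 0.0004 -0.0013] F [ 0.1  -0.68  0.22] M [-0.012 -0.019  0.028] op 59.7 q [ 0.31  0.44  0.25  1.79 -0.13  0.93  2.22]
shift [0.0014 0.0068 0.2145] turn [-0.0017  0.0005 -0.0008] dist 53.7
```

```bash
python3 -m inch '[[60,0.0014,0.007,0.12,0,0,0],[60,0.0014,0.007,0.22,0,0,0],[60,0.0014,0.007,0.22,0,0,0],[60,0.0014,0.007,0.22,0,0,0],[60,0.0014,0.007,0.22,0,0,0]]'; python3 -m inch '[[20,0,0,0,0,0,0],[20,0,0,0,0,0,0],[20,0,0,0,0,0,0],[20,0,0,0,0,0,0],[20,0,0,0,0,0,0],[20,0,0,0,0,0,0]]'; python3 - <<'E'
from h import *
plan(512.7,-325.4,180,92)
E
```

```text
time: 10.83
ee_pos: [513.1, -326.6, 70.7]
eef_rot: [0.001, -0.017, 1.0, -0.001]
wrist_force: [0.8, -0.4, 1.4]
opening: 60.2
finger_force: 0.0
time: 11.33
ee_pos: [512.9, -326.6, 70.6]
eef_rot: [0.001, -0.016, 1.0, -0.001]
wrist_force: [-0.6, 0.5, 7.0]
opening: 25.5
finger_force: 58.6
t 11.33 pos [ 512.9 -326.6   70.6] yaw 91.89 tiltz [ 0.002  -0.0023] F [-0.62  0.47  7.04] M [ 0.157  0.102 -0.021] op 25.5 q [ 0.32  0.5   0.24  1.84 -0.16  0.82  2.24]
shift [-3.000e-04  3.700e-03 -4.378e-01] turn [-0.003   0.0024 -0.0025] dist 109.4
```

```bash
python3 -m inch '[[20,0,0,-0.06,0,0,0],[20,0,0,-0.16,0,0,0],[20,0,0,-0.28,0,0,0],[20,0,0,-0.4,0,0,0],[20,0,0,-0.48,0,0,0],[20,0,0,-0.48,0,0,0],[20,0,0,-0.48,0,0,0],[20,0,0,-0.48,0,0,0]]'; python3 - <<'E'
from h import *
plan(548.3,-18.9,200,64)
S=imaging.capture('scene');pickle.dump(S,open('s2.pkl','wb'));cv2.imwrite('pics/lift.png',cv2.resize(S['color'][100:220,150:300,::-1],None,fx=5,fy=5,interpolation=cv2.INTER_CUBIC))
e=state()['ee_pos'];print(proj(S,e),proj(S,[e[0],e[1],125]))
E
```

```text
time: 12.0
ee_pos: [511.1, -325.2, 187.8]
eef_rot: [-0.001, -0.017, 1.0, 0.0]
wrist_force: [0.5, -0.4, -1.3]
opening: 25.4
finger_force: 58.8
t 12.0 pos [ 511.1 -325.2  187.8] yaw 91.9 tiltz [-0.0024 -0.    ] F [ 0.5  -0.43 -1.27] M [-0.016 -0.    -0.005] op 25.4 q [ 0.29  0.37  0.27  1.73 -0.11  1.05  2.2 ]
shift [-0.1893  1.2195 -0.0493] turn [-0.0007 -0.003   0.6201] dist 308.8
[214.47101614 162.57917618] [216.17049838 179.01731986]
```

View pics/lift.png

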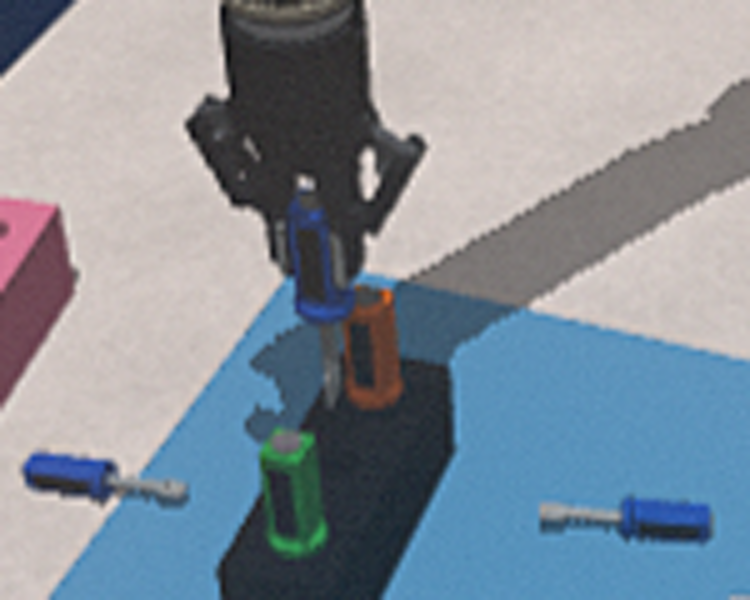

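The driver is held, with its handle from crop (305,185) to the collar (325,300) and the blade's tip at (330,405), clear of the stand. It may lean towards the camera, so I'll measure the axis from depth.

```bash
cat > drv.py <<'E'
from h import *
def axis(S,e,off=0):
    # shaft+blade pixels: grey, between collar and tip, near the gripper axis; collar/handle: blue
    P=cloud(S);near=(np.hypot(P[...,0]-e[0],P[...,1]-e[1])<60)&(P[...,2]>20+off)
    b=mask(S,105,125,130)&near&(P[...,2]<e[2]+120)
    k,l,st,ce=cv2.connectedComponentsWithStats(b.astype(np.uint8));i=1+np.argmax(st[1:,4]);b=l==i
    return P,b
if __name__=='__main__':
    import sys
    S=pickle.load(open('s2.pkl','rb'));e=np.array([511.1,-325.2,187.8])
    P,b=axis(S,e)
    vs,us=np.nonzero(b)
    for v in sorted(set(vs))[::2]:
        k=vs==v;print('blue',v,us[k].min(),us[k].max(),np.median(P[v,us[k]],0).round(0))
    for v in range(160,184):
        print(v,[(u,*P[v,u].round(0).astype(int),int(S['color'][v,u].mean())) for u in range(212,220)])
E
python3 drv.py
```

```text
blue 150 215 215 [ 522. -314.  243.]
blue 152 215 215 [ 521. -314.  236.]
blue 154 215 215 [ 516. -318.  224.]
blue 156 215 215 [ 522. -315.  222.]
blue 158 216 220 [ 505. -312.  203.]
blue 160 209 220 [ 521. -321.  201.]
blue 162 210 219 [ 521. -319.  199.]
160 [(212, np.int64(522), np.int64(-326), np.int64(205), 70), (213, np.int64(523), np.int64(-323), np.int64(206), 66), (214, np.int64(524), np.int64(-319), np.int64(208), 58), (215, np.int64(521), np.int64(-317), np.int64(207), 66), (216, np.int64(521), np.int64(-314), np.int64(207), 65), (217, np.int64(524), np.int64(-309), np.int64(211), 63), (218, np.int64(515), np.int64(-311), np.int64(204), 66), (219, np.int64(510), np.int64(-310), np.int64(201), 72)]
161 [(212, np.int64(520), np.int64(-328), np.int64(199), 88), (213, np.int64(522), np.int64(-323), np.int64(202), 80), (214, np.int64(518), np.int64(-322), np.int64(199), 87), (215, np.int64(520), np.int64(-318), np.int64(202), 79), (216, np.int64(518), np.int64(-316), np.int64(201), 76), (217, np.int64(518), np.int64(-312), np.int64(202), 79), (218, np.int64(509), np.int64(-31
[... 9417 characters left out ...]
52), np.int64(72), 43), (216, np.int64(471), np.int64(-348), np.int64(74), 46), (217, np.int64(470), np.int64(-346), np.int64(73), 48), (218, np.int64(470), np.int64(-342), np.int64(75), 47), (219, np.int64(469), np.int64(-339), np.int64(75), 45)]
183 [(212, np.int64(480), np.int64(-357), np.int64(74), 42), (213, np.int64(478), np.int64(-355), np.int64(73), 44), (214, np.int64(475), np.int64(-354), np.int64(71), 46), (215, np.int64(473), np.int64(-351), np.int64(71), 47), (216, np.int64(477), np.int64(-345), np.int64(76), 41), (217, np.int64(476), np.int64(-343), np.int64(75), 44), (218, np.int64(472), np.int64(-341), np.int64(73), 49), (219, np.int64(474), np.int64(-336), np.int64(76), 50)]
```

The driver hangs upright in the hand: the shaft surface stays at x≈512, y≈-323 all the way down, and the tip is at z≈124, 65 mm below the reported TCP. The blade lies along world x, which is tool x, so the tool's y must stand at 64° - 90° = -26°. Moving to the cam.

```bash
python3 -m inch '[[20,-0.01,0.1,0,0,0,0.1],[20,-0.03,0.25,0,0,0,0.25],[20,-0.06,0.4,0,0,0,0.4],[20,-0.08,0.55,0,0,0,0.55],[20,-0.1,0.66,0,0,0,0.7],[20,-0.12,0.74,0,0,0,0.85],[20,-0.12,0.8,0,0,0,1],[20,-0.12,0.8,0,0,0,1]]'; python3 - <<'E'
from h import *
plan(548.3,-18.9,165,-10)
E
```

```text
time: 12.72
ee_pos: [534.7, -120.1, 186.8]
eef_rot: [-0.002, 0.365, 0.931, -0.0]
wrist_force: [-0.2, 0.8, -0.6]
opening: 25.5
finger_force: 58.8
t 12.72 pos [ 534.7 -120.1  186.8] yaw 47.14 tiltz [-0.0043  0.001 ] F [-0.18  0.79 -0.57] M [ 0.057 -0.    -0.001] op 25.5 q [-0.14  0.28  0.34  1.87 -0.11  1.01  1.08]
shift [0.2353 0.3339 0.0874] turn [-0.005  -0.0031  1.2698] dist 104.4
```

```bash
python3 -m inch '[[20,0.05,0.08,0,0,0,0.15],[20,0.1,0.16,0.02,0,0,0.3],[20,0.15,0.24,0.04,-0.005,-0.003,0.46],[20,0.2,0.3,0.06,-0.005,-0.003,0.62],[20,0.235,0.334,0.08,-0.005,-0.003,0.78],[20,0.235,0.334,0.08,-0.005,-0.003,0.94],[20,0.235,0.334,0.08,-0.005,-0.003,0.98],[20,0.235,0.334,0.08,-0.005,-0.003,0.98]]' >/dev/null; python3 -m inch '[[20,0,0,0,0,0,0.15],[20,0,0,0,0,0,0.3],[20,0,0,0,0,0,0.46],[20,0,0,0,0,0,0.6],[20,0,0,0,0,0,0.63],[20,0,0,0,0,0,0.63],[20,0,0,0,0,0,0.63],[20,0,0,0,0,0,0.63]]'; python3 - <<'E'
from h import *
plan(548.3,-18.9,140,-25.7)
E
```

```text
time: 14.05
ee_pos: [549.4, -24.2, 168.4]
eef_rot: [0.002, 0.845, 0.534, 0.001]
wrist_force: [-0.1, 0.2, -0.6]
opening: 25.2
finger_force: 58.8
t 14.05 pos [549.4 -24.2 168.4] yaw -25.44 tiltz [ 0.0037 -0.0018] F [-0.11  0.21 -0.64] M [ 0.038 -0.016 -0.031] op 25.2 q [-0.47  0.32  0.54  1.9  -0.2   0.97 -0.28]
shift [ 0.0172 -0.0134  0.1137] turn [ 0.0052 -0.      0.0057] dist 28.9
```

```bash
python3 -m inch '[[20,0.017,-0.013,0.07,0.005,0,-0.005],[20,0.017,-0.013,0.13,0.005,0,-0.005],[20,0.017,-0.013,0.13,0.005,0,-0.005],[20,0.017,-0.013,0.13,0.005,0,-0.005],[20,0.017,-0.013,0.13,0.005,0,-0.005],[20,0.017,-0.013,0.13,0.005,0,-0.005]]'; python3 - <<'E'
from h import *
plan(548.3,-18.9,126,-25.7)
S=imaging.capture('scene');pickle.dump(S,open('s3.pkl','wb'));e=state()['ee_pos']
a=cv2.resize(S['color'][190:250,280:360,::-1],None,fx=8,fy=8,interpolation=cv2.INTER_CUBIC)
T=imaging.capture('top');pickle.dump(T,open('t3.pkl','wb'))
cv2.imwrite('pics/slot.png',a)
for z in(e[2]-65.6,54,120):print(z,proj(S,[*e[:2],z]),(proj(S,[*e[:2],z])-[280,190])*8)
print('slot',(proj(S,[548.3,-18.9,54])-[280,190])*8)
E
```

```text
time: 14.55
ee_pos: [549.3, -19.0, 137.1]
eef_rot: [0.001, 0.845, 0.535, 0.001]
wrist_force: [0.8, -0.4, -0.9]
opening: 25.6
finger_force: 58.8
t 14.55 pos [549.3 -19.  137.1] yaw -25.32 tiltz [0.0024 0.0001] F [ 0.76 -0.39 -0.91] M [-0.014  0.056  0.01 ] op 25.6 q [-0.46  0.36  0.53  1.93 -0.23  0.91 -0.26]
shift [-0.0015 -0.004   0.0443] turn [ 0.0027 -0.0014  0.0084] dist 11.1
71.47546419406277 [310.76126687 225.83011979] [246.09013496 286.64095832]
54 [310.42437567 230.06217151] [243.39500537 320.49737211]
120 [311.72823208 213.6830325 ] [253.82585666 189.46425999]
slot [244.1560629  318.63008008]
```

View pics/slot.png

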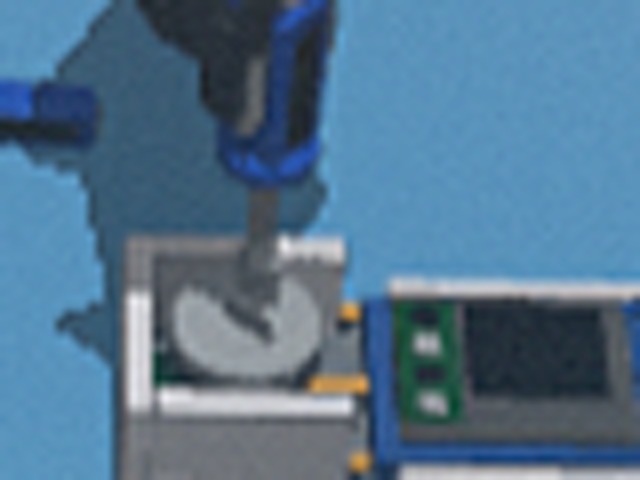

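The crop shows the slot at (244,310) and the blade above it, with the shaft at (262,220). The ee axis would project to about (251,220), so the tip sits to the right of the tool axis, probably offset along tool x. I'll quantify that from the shaft's pixels.

```bash
cat > tip.py <<'E'
from h import *
def shaft(S,e,z0=84,z1=125):
    hsv=cv2.cvtColor(S['color'],cv2.COLOR_RGB2HSV);P=cloud(S);v0=int(proj(S,[*e[:2],z1])[1]);v1=int(proj(S,[*e[:2],z0])[1]);o=[]
    for v in range(v0,v1+1):
        u0=int(proj(S,[*e[:2],100])[0]);us=np.arange(u0-8,u0+12);k=(P[v,us,2]>70)&(np.hypot(P[v,us,0]-e[0],P[v,us,1]-e[1])<25)&(hsv[v,us,1]<110)
        if k.sum()>=2:
            w=us[k];o.append((v,w.min(),w.max(),*np.median(P[v,w],0)))
    return np.array(o)
if __name__=='__main__':
    import sys
    S=pickle.load(open(sys.argv[1],'rb'));e=np.array(eval(sys.argv[2]));o=shaft(S,e);print(o.round(0).astype(int).tolist())
    C=-S['world_to_cam'][:3,:3].T@S['world_to_cam'][:3,3];h=(C-e)[:2];h/=np.linalg.norm(h)
    c=np.median(o[:,3:5],0)-5*h;d=c-e[:2]
    a=np.radians(float(sys.argv[3]));y=np.array([np.cos(a),np.sin(a)]);x=np.array([-y[1],y[0]]);print('centre',c.round(1),'rel tool x,y',(d@x).round(1),(d@y).round(1),'cam dir',h.round(2))
    du=[(r_[1]+r_[2])/2-proj(S,[*e[:2],r_[5]])[0] for r_ in o];print('du px',np.median(du))
E
python3 tip.py s3.pkl '[549.3,-19,137.1]' -25.3; python3 tip.py s2.pkl '[511.1,-325.2,187.8]' 91.9 | tail -2; sed -i 's/z0=84,z1=125/z0=140,z1=180/' tip.py; python3 tip.py s2.pkl '[511.1,-325.2,187.8]' 91.9
```

```text
[[214, 311, 314, 554, -16, 124], [215, 311, 314, 556, -15, 122], [216, 311, 314, 556, -15, 119], [217, 311, 314, 556, -14, 115], [218, 311, 314, 556, -14, 110], [219, 311, 314, 556, -14, 107], [220, 310, 313, 556, -16, 102], [221, 310, 313, 556, -16, 98], [222, 310, 313, 555, -16, 94]]
centre [551.  -15.9] rel tool x,y 3.5 0.2 cam dir [0.97 0.23]
du px 0.770436834794566
centre [ 491.7 -330.8] rel tool x,y 19.6 -5.0 cam dir [0.88 0.48]
du px 0.35714319332114997
[[164, 213, 218, 521, -317, 192], [165, 214, 216, 512, -323, 180], [166, 214, 216, 513, -323, 177], [167, 214, 217, 511, -323, 172], [168, 214, 217, 513, -323, 169], [169, 214, 217, 513, -323, 164], [170, 214, 217, 513, -323, 160], [171, 215, 217, 510, -323, 156], [172, 215, 217, 512, -323, 154], [173, 215, 217, 511, -323, 149], [174, 215, 217, 514, -322, 148], [175, 215, 217, 513, -323, 142]]
centre [ 508.2 -325.3] rel tool x,y 2.9 -0.0 cam dir [0.88 0.48]
du px 0.5319484575475002
```

Both pictures give the driver's axis 3 mm along +tool x and 0 along tool y. I'll correct for that and descend, feeling for the slot.

```bash
python3 -m inch '[[20,-0.014,-0.0045,0.02,0.0025,0,0.008],[20,-0.014,-0.0045,0.04,0.0025,0,0.008],[20,-0.014,-0.0045,0.04,0.0025,0,0.008],[20,-0.014,-0.0045,0.04,0.0025,0,0.008],[20,-0.014,-0.0045,0.04,0.0025,0,0.008]]' >/dev/null; python3 - <<'E'
from h import *
plan(546.8,-21.6,125,-25.7)
E
python3 -m inch '[[20,0,0,0.012,0,0,0],[20,0,0,0.024,0,0,0],[20,0,0,0.028,0,0,0],[20,0,0,0.028,0,0,0],[20,0,0,0.028,0,0,0]]'; python3 - <<'E'
from h import *
plan(546.8,-21.6,114,-25.7)
E
```

```text
t 15.07 pos [545.9 -21.4 125.9] yaw -25.69 tiltz [-0.0016  0.0008] F [-0.12 -0.19 -1.41] M [ 0.024 -0.043 -0.044] op 25.9 q [-0.45  0.37  0.53  1.94 -0.24  0.89 -0.25]
shift [0.0006 0.0035 0.0037] turn [-0.0023  0.      0.0003] dist 1.3
time: 15.48
ee_pos: [545.9, -21.3, 118.9]
eef_rot: [-0.001, 0.847, 0.532, -0.0]
wrist_force: [-0.0, -0.1, -1.8]
opening: 25.6
finger_force: 58.8
t 15.48 pos [545.9 -21.3 118.9] yaw -25.69 tiltz [-0.0016  0.0008] F [-0.02 -0.07 -1.78] M [ 0.007 -0.03   0.004] op 25.6 q [-0.45  0.38  0.52  1.95 -0.24  0.87 -0.25]
shift [0.0005 0.0036 0.0198] turn [-0.0022 -0.      0.0003] dist 5.0
```

```bash
python3 -m inch '[[20,0,0.003,0.004,0,0,0],[20,0,0.003,0.008,0,0,0],[20,0,0.003,0.008,0,0,0],[20,0,0.003,0.008,0,0,0]]' | sed -n 2,4p;  python3 -m inch '[[20,0,0,0.006,0,0,0],[20,0,0,0.01,0,0,0],[20,0,0,0.01,0,0,0],[20,0,0,0.01,0,0,0]]'; python3 - <<'E'
from h import *
plan(546.8,-21.6,111,-25.7)
E
```

```text
ee_pos: [546.6, -21.7, 117.0]
eef_rot: [-0.001, 0.847, 0.532, -0.0]
wrist_force: [-0.0, 0.5, 0.4]
time: 16.15
ee_pos: [546.6, -21.7, 114.5]
eef_rot: [-0.001, 0.847, 0.532, -0.0]
wrist_force: [-0.1, 0.2, -0.5]
opening: 25.7
finger_force: 58.8
t 16.15 pos [546.6 -21.7 114.5] yaw -25.69 tiltz [-0.0015  0.0008] F [-0.12  0.23 -0.51] M [ 0.017 -0.063 -0.026] op 25.7 q [-0.44  0.39  0.52  1.95 -0.25  0.87 -0.24]
shift [0.0006 0.0006 0.0139] turn [-0.0021 -0.0001  0.0003] dist 3.5
```

```bash
python3 -m inch '[[20,0,0,0.005,0,0,0],[20,0,0,0.008,0,0,0],[20,0,0,0.008,0,0,0],[20,0,0,0.008,0,0,0]]' | sed -n 2,4p;  python3 -m inch '[[20,0,0,0.006,0,0,0],[20,0,0,0.006,0,0,0],[20,0,0,0.006,0,0,0],[20,0,0,0.006,0,0,0]]'; python3 - <<'E'
from h import *
plan(546.8,-21.6,111,-25.7)
S=imaging.capture('scene');pickle.dump(S,open('s4.pkl','wb'))
cv2.imwrite('pics/slot2.png',cv2.resize(S['color'][190:250,280:360,::-1],None,fx=8,fy=8,interpolation=cv2.INTER_CUBIC))
E
```

```text
ee_pos: [546.6, -21.7, 112.5]
eef_rot: [-0.001, 0.847, 0.532, -0.0]
wrist_force: [-0.3, 0.6, -0.9]
time: 16.82
ee_pos: [547.0, -21.7, 111.5]
eef_rot: [-0.001, 0.847, 0.532, 0.0]
wrist_force: [-0.7, -0.4, 3.5]
opening: 25.5
finger_force: 59.2
t 16.82 pos [547.  -21.7 111.5] yaw -25.69 tiltz [-0.0005  0.001 ] F [-0.66 -0.43  3.54] M [ 0.029  0.126 -0.016] op 25.5 q [-0.44  0.39  0.52  1.96 -0.25  0.86 -0.24]
shift [-0.     -0.0009  0.0019] turn [-0.0012 -0.0008  0.0002] dist 0.5
```

View pics/slot2.png

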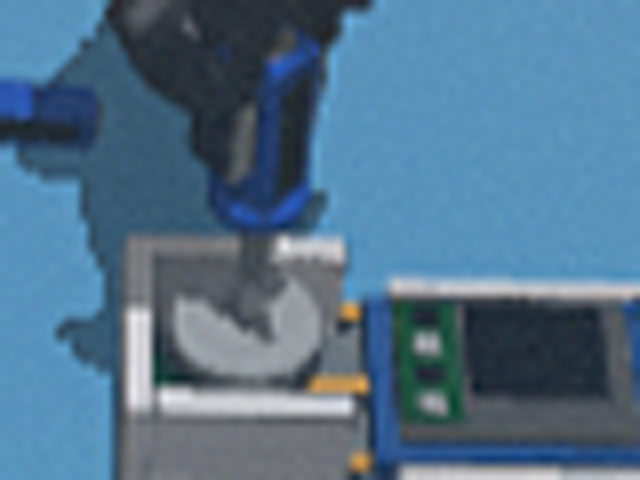

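Contact came at ee z=111.5, exactly where the slot floor should be, so the blade is 8 mm deep in the slot. Now I'll turn clockwise (+tool z), pivoting about the tip and watching Mz.

```bash
cat > m.py <<'E'
from h import *
s=state();y=rot().as_matrix()[:,1];yaw=np.degrees(np.arctan2(y[1],y[0]))
print('t',round(s['time'],2),'turned',round(np.radians(-25.7-yaw)%6.2832,3),'F',s['wrist_force'].round(1),'M',s['moment'].round(3),'pos',s['ee_pos'].round(1),'op',round(s['opening'],1))
E
python3 -m inch '[[20,0,-0.001,-0.002,0,0,0.1],[20,0,-0.002,-0.003,0,0,0.2],[20,0,-0.003,-0.003,0,0,0.3],[20,0.0006,-0.004,-0.003,0,0,0.4],[20,0.0006,-0.004,-0.003,0,0,0.4],[20,0.0006,-0.004,-0.003,0,0,0.4]]' >/dev/null; python3 m.py
python3 -m inch '[[20,0,-0.001,0,0,0,0.1],[20,0,-0.002,0,0,0,0.2],[20,0.0003,-0.003,0,0,0,0.3],[20,0.0003,-0.003,0,0,0,0.3],[20,0.0003,-0.003,0,0,0,0.3]]' >/dev/null; python3 m.py
```

```text
t 17.37 turned 0.311 F [-0.6  0.7 -0.1] M [0.128 0.159 0.124] pos [545.4 -20.8 111.5] op 25.4
t 17.78 turned 0.546 F [ 0.3 -0.4 -0.5] M [0.067 0.018 0.085] pos [545.1 -20.4 111.6] op 25.6
```

```bash
python3 -m inch '[[20,0,-0.001,0,0,0,0.1],[20,0,-0.002,0,0,0,0.2],[20,0.0003,-0.003,0,0,0,0.3],[20,0.0003,-0.003,0,0,0,0.3],[20,0.0003,-0.003,0,0,0,0.3]]' >/dev/null; python3 m.py;  python3 -m inch '[[20,0,-0.001,0,0,0,0.1],[20,0,-0.002,0,0,0,0.2],[20,0,-0.002,0,0,0,0.2],[20,0,-0.002,0,0,0,0.2]]' >/dev/null; python3 m.py; python3 car.py
```

```text
t 18.2 turned 0.782 F [-0.2 -1.5 -1.3] M [-0.104 -0.038  0.068] pos [544.9 -20.  111.6] op 26.0
t 18.53 turned 0.938 F [ 0.8 -1.3 -3.4] M [-0.229 -0.028  0.185] pos [544.7 -19.6 111.6] op 25.7
(np.int64(31), np.float64(-189.9419240415084), array([-192.6, -188.2])) (np.int64(35), np.float64(-149.68228231117138), array([-152.5, -147.3])) moved 40.25964173033702
```

```bash
for i in 1; do python3 -m inch '[[20,0,-0.0006,0,0,0,0.07],[20,0,-0.0013,0,0,0,0.13],[20,0,-0.0013,0,0,0,0.13],[20,0,-0.0013,0,0,0,0.13]]' >/dev/null; python3 m.py; python3 -m inch '[[20,0,-0.0006,0,0,0,0.07],[20,0,-0.0013,0,0,0,0.13],[20,0,-0.0013,0,0,0,0.13],[20,0,-0.0013,0,0,0,0.13]]' >/dev/null; python3 m.py;done; python3 car.py
```

```text
t 18.92 turned 1.042 F [ 0.6 -1.3 -3.8] M [-0.359 -0.058  0.285] pos [544.6 -19.3 111.7] op 25.8
t 19.25 turned 1.144 F [ 1.  -2.1 -4. ] M [-0.554 -0.07   0.333] pos [544.6 -19.1 111.7] op 25.5
(np.int64(31), np.float64(-189.9419240415084), array([-192.6, -188.2])) (np.int64(36), np.float64(-148.72018284623283), array([-151.7, -146.4])) moved 41.22174119527557
```

```bash
python3 -m inch '[[20,0,-0.0006,0,0,0,0.07],[20,0,-0.0013,0,0,0,0.13],[20,0,-0.0013,0,0,0,0.13],[20,0,-0.0013,0,0,0,0.13]]' >/dev/null; python3 m.py; python3 -m inch '[[20,0,-0.0006,0,0,0,0.07],[20,0,-0.0006,0,0,0,0.07],[20,0,-0.0006,0,0,0,0.07]]' >/dev/null; python3 m.py; python3 car.py
```

```text
t 19.63 turned 1.246 F [ 0.8 -2.4 -3.5] M [-0.686 -0.031  0.369] pos [544.6 -18.8 111.7] op 25.5
t 19.88 turned 1.301 F [-0.4 -2.3 -4.6] M [-0.859  0.009  0.34 ] pos [544.6 -18.6 111.7] op 25.4
(np.int64(31), np.float64(-189.9419240415084), array([-192.6, -188.2])) (np.int64(34), np.float64(-146.9643848658385), array([-149.2, -144.6])) moved 42.977539175669904
```

```bash
python3 -m inch '[[20,0,-0.0006,0,0,0,0.07],[20,0,-0.0006,0,0,0,0.07],[20,0,-0.0006,0,0,0,0.07]]' >/dev/null; python3 m.py; python3 car.py; python3 -m inch '[[20,0,0,0,0,0,0],[20,0,0,0,0,0,0]]' >/dev/null; python3 m.py
```

```text
t 20.18 turned 1.357 F [-0.8 -3.3 -4.9] M [-1.     0.076  0.364] pos [544.6 -18.4 111.7] op 25.4
(np.int64(31), np.float64(-189.9419240415084), array([-192.6, -188.2])) (np.int64(37), np.float64(-146.34102744193902), array([-149.3, -143.9])) moved 43.60089659956938
t 20.4 turned 1.358 F [-0.6 -3.7 -5.7] M [-1.115  0.08   0.349] pos [544.5 -18.4 111.7] op 25.5
```

```bash
python3 -m inch '[[20,0,0.002,0,0,0,0.03],[20,0,0.002,0,0,0,0.06],[20,0,0.002,0,0,0,0.06],[20,0,0.002,0,0,0,0.06]]' >/dev/null; python3 m.py; python3 car.py; python3 m.py
```

```text
t 20.73 turned 1.405 F [ 0.2 -3.  -5.5] M [-0.78   0.068  0.42 ] pos [544.6 -18.4 111.7] op 25.9
(np.int64(31), np.float64(-189.9419240415084), array([-192.6, -188.2])) (np.int64(36), np.float64(-145.82504383634517), array([-148.3, -143.8])) moved 44.11688020516323
t 20.78 turned 1.405 F [-0.6 -2.  -5.5] M [-0.744  0.091  0.438] pos [544.6 -18.4 111.7] op 25.4
```

```bash
python3 - <<'E'
from h import *
c=imaging.capture('top');P=cloud(c);d=np.array([.312,-.95])
o=mask(c,5,18,150)&(P[...,2]>68)&(P[...,2]<82);o[:,:180]=0;o[:,275:]=0;q=P[o];print('plate top',len(q),(q.mean(0)[:2]-[548.3,-18.9])@d,'was -150.45 at pins')
E
```

```text
plate top 0 nan was -150.45 at pins<stdin>:3: RuntimeWarning: Mean of empty slice.
  ret = um.true_divide(
```

```bash
python3 -m inch '[[20,0,0.001,0,0,0,0.03],[20,0,0.001,0,0,0,0.03],[20,0,0.001,0,0,0,0.03],[20,0,0.001,0,0,0,0.03]]' >/dev/null; python3 m.py; python3 car.py; python3 m.py
```

```text
t 21.17 turned 1.429 F [-0.8 -1.8 -7.4] M [-0.518 -0.053  0.362] pos [544.6 -18.5 111.7] op 25.9
(np.int64(31), np.float64(-189.9419240415084), array([-192.6, -188.2])) (np.int64(37), np.float64(-145.84928838553182), array([-147.9, -143.5])) moved 44.09263565597658
t 21.22 turned 1.429 F [-0.1 -1.9 -7.3] M [-0.417 -0.07   0.342] pos [544.6 -18.5 111.8] op 25.4
```

```bash
cat > mz.py <<'E'
from h import *
import io,contextlib
M=[];F=[]
exec(open('car.py').read().split('a=al(')[0]);A=[]
for i in range(5):
    c=imaging.capture('scene');s=state();M.append(s['moment']);F.append(s['wrist_force']);A.append(al(c)[1]+189.94)
y=rot().as_matrix()[:,1];print('turned',round(np.radians(-25.7-np.degrees(np.arctan2(y[1],y[0])))%6.2832,3),'M',np.mean(M,0).round(3),'sd',np.std(M,0)[2].round(3),'F',np.mean(F,0).round(1),'carrier moved',np.mean(A).round(2),'sd',np.std(A).round(2),s['time'])
E
python3 mz.py; python3 -m inch '[[20,0,0,0,0,0,0.03],[20,0,0,0,0,0,0.03],[20,0,0,0,0,0,0.03]]' >/dev/null; python3 mz.py
```

```text
turned 1.429 M [-0.43  -0.098  0.407] sd 0.029 F [-0.3 -1.2 -7.1] carrier moved 44.2 sd 0.24 21.4667
turned 1.453 M [-0.181 -0.186  0.431] sd 0.027 F [ 0.6 -1.  -8. ] carrier moved 44.3 sd 0.34 21.9667
```

```bash
python3 -m inch '[[20,0,0,0,0,0,0.03],[20,0,0,0,0,0,0.03],[20,0,0,0,0,0,0.03]]' >/dev/null; python3 mz.py
```

```text
turned 1.476 M [-0.032 -0.246  0.404] sd 0.017 F [ 1.1  0.  -8.7] carrier moved 44.56 sd 0.12 22.4667
```

```bash
python3 -m inch '[[20,0,0,0,0,0,0.03],[20,0,0,0,0,0,0.03],[20,0,0,0,0,0,0.03]]' >/dev/null; python3 mz.py; python3 -m inch '[[20,0,0,0,0,0,0.03],[20,0,0,0,0,0,0.03],[20,0,0,0,0,0,0.03]]' >/dev/null; python3 mz.py
```

```text
turned 1.5 M [ 0.141 -0.314  0.382] sd 0.032 F [ 0.8  0.3 -8.9] carrier moved 44.88 sd 0.2 22.9667
turned 1.523 M [ 0.288 -0.379  0.423] sd 0.029 F [ 1.1  0.7 -9.1] carrier moved 44.94 sd 0.35 23.4667
```

```bash
python3 - <<'E'
from h import *
exec(open('car.py').read().split('a=al(')[0])
def edge(c):  # mean column shift of dock area: carrier features (rows 225-250, cols 320-345)
    return cv2.cvtColor(c['color'],cv2.COLOR_RGB2GRAY).astype(np.float32)[226:250,322:352]
ref=[pickle.load(open(f,'rb')) for f in('s2.pkl','s3.pkl','s4.pkl')]
for c in ref:print('pins',al(c)[1]+189.94)
cur=[imaging.capture('scene') for _ in range(3)]
for c in cur:
    print('now',al(c)[1]+189.94,[np.round(cv2.phaseCorrelate(cv2.GaussianBlur(edge(r_),(0,0),.7),cv2.GaussianBlur(edge(c),(0,0),.7),cv2.createHanningWindow((30,24),cv2.CV_32F)),2) for r_ in ref])
p0,p1=[proj(cur[0],[548.3-.312*a,-18.9+.95*a,38]) for a in(90,80)];print('px per 10 mm',p1-p0)
E
```

```text
pins 38.8789274658169
pins 39.59017811827027
pins 39.18494858356473Traceback (most recent call last):
  File "<stdin>", line 9, in <module>
    return _wrapfunc(a, 'round', decimals=decimals, out=out)
    return _wrapit(obj, method, *args, **kwds)
    conv = _array_converter(obj)
ValueError: setting an array element with a sequence. The requested array has an inhomogeneous shape after 1 dimensions. The detected shape was (2,) + inhomogeneous part.
```

```bash
cat > pc.py <<'E'
from h import *
def edge(c): return cv2.GaussianBlur(cv2.cvtColor(c['color'],cv2.COLOR_RGB2GRAY).astype(np.float32)[228:248,326:352],(0,0),.7)
ref=[pickle.load(open(f,'rb')) for f in('s2.pkl','s3.pkl','s4.pkl')]
w=cv2.createHanningWindow((26,20),cv2.CV_32F);cur=[imaging.capture('scene') for _ in range(3)]
print('s0->pins',[cv2.phaseCorrelate(edge(ref[0]),edge(r_),w)[0] for r_ in ref[1:]])
D=np.array([cv2.phaseCorrelate(edge(r_),edge(c),w)[0] for r_ in ref for c in cur]);print(D.mean(0).round(2),D.std(0).round(2))
p0,p1=[proj(cur[0],[548.3-.312*a,-18.9+.95*a,38]) for a in(100,90)];print('px per 10 mm',p1-p0,'mm',D.mean(0)[0]/(p1-p0)[0]*10)
E
python3 pc.py
```

```text
s0->pins [(0.5557569995905016, -0.2142054949351948), (0.5875161625963639, -0.13405625046684655)]
[-1.43 -0.13] [0.08 0.06]
px per 10 mm [-3.47974106 -0.07490409] mm 4.111230221667509
```

```bash
cat > oc.py <<'E'
from h import *
def oc(c,b=(352,384,212,252)):
    x=c['color'].astype(float)[b[2]:b[3],b[0]:b[1]];w=np.clip(x[...,0]-x[...,2]-40,0,None);u=np.arange(b[0],b[1]);v=np.arange(b[2],b[3])
    return (w.sum(0)@u)/w.sum(),(w.sum(1)@v)/w.sum(),w.sum()
print([np.round(oc(pickle.load(open(f,'rb'))),2) for f in('s2.pkl','s3.pkl','s4.pkl')])
C=np.mean([oc(imaging.capture('scene')) for _ in range(4)],0);print('now',C.round(2))
p=[548.3-.312*150,-18.9+.95*150,57];S=pickle.load(open('s2.pkl','rb'));q=proj(S,np.array(p)+[3.12,-9.5,0])-proj(S,p);ref=np.mean([oc(pickle.load(open(f,'rb')))[0] for f in('s2.pkl','s3.pkl','s4.pkl')])
print('px/10mm',q,'moved since pins mm',(C[0]-ref)/q[0]*10)
E
python3 oc.py
```

```text
[array([ 364.33,  227.71, 4393.  ]), array([ 364.33,  227.76, 4493.  ]), array([ 364.33,  227.78, 4522.  ])]
now [ 362.35  227.67 4660.5 ]
px/10mm [-3.51560988 -0.0752745 ] moved since pins mm 5.621377143062379
```

The orange-plate centroid is very repeatable (364.33 in all three pictures at the pins). It now shows 5.6 mm since the pins, so the carrier is home at about 0.0505 and just into the buffers. I stop here, ease the blade back within its slack, and lift straight out.

```bash
python3 -m inch '[[20,0,0.0006,0,0,0,-0.06],[20,0,0.0013,0,0,0,-0.12],[20,0,0.0013,0,0,0,-0.12],[20,0,0.0013,0,0,0,-0.12]]' >/dev/null; python3 m.py; python3 oc.py | tail -1; python3 -m inch '[[20,0,0,-0.01,0,0,0],[20,0,0,-0.03,0,0,0],[20,0,0,-0.06,0,0,0],[20,0,0,-0.1,0,0,0],[20,0,0,-0.16,0,0,0],[20,0,0,-0.24,0,0,0],[20,0,0,-0.28,0,0,0],[20,0,0,-0.28,0,0,0]]' >/dev/null; python3 m.py;  python3 oc.py | tail -1; python3 - <<'E'
from h import *
plan(513,-326.6,190,91.9)
E
```

```text
t 24.3 turned 1.431 F [ 0.1  1.1 -5.7] M [ 0.531 -0.263  0.075] pos [544.7 -19.2 112.2] op 25.6
px/10mm [-3.51560988 -0.0752745 ] moved since pins mm 5.648217675019627
t 25.17 turned 1.43 F [ 0.3 -0.3 -0.9] M [ 0.007 -0.026  0.027] pos [546.7 -20.2 185. ] op 25.1
px/10mm [-3.51560988 -0.0752745 ] moved since pins mm 5.6430671506009356
t 25.37 pos [543.9 -19.1 181.1] yaw -107.59 tiltz [-0.0028  0.0008] F [ 0.06 -0.28 -0.86] M [ 0.031  0.01  -0.005] op 25.5 q [-0.78  0.39  0.96  1.91 -0.37  1.04 -1.54]
shift [ 0.2539  1.2098 -0.0362] turn [5.1000e-03 8.0000e-04 3.5669e+00] dist 309.2
```

```bash
python3 -m inch '[[20,0.01,0.08,0,0,0,-0.05],[20,0.04,0.2,0,0,0,-0.12],[20,0.08,0.34,-0.01,0,0,-0.2],[20,0.11,0.48,-0.02,0,0,-0.28],[20,0.14,0.62,-0.03,0,0,-0.36],[20,0.16,0.74,-0.04,0,0,-0.43],[20,0.17,0.8,-0.04,0,0,-0.43],[20,0.17,0.8,-0.04,0,0,-0.43]]' >/dev/null; python3 - <<'E'
from h import *
plan(511.8,-324.8,190,-88)
T=pickle.load(open('t3.pkl','rb'));P=cloud(T);g=T['color'].sum(-1)
s=np.zeros(P.shape[:2],bool);s[195:285,330:375]=1
m=s&(abs(P[...,2]-75)<4);q=np.array([ray(T,a,b,75)[:2] for b,a in np.argwhere(m)],np.float32);print([np.round(t,1) for t in cv2.minAreaRect(q)])
S=s.copy();S[:228]=0;S[255:]=0;S[:,:345]=0;S[:,:][:, 368:]=0
h=S&(P[...,2]<68);p=np.array([ray(T,a,b,75)[:2] for b,a in np.argwhere(h)],np.float32);print('hole',len(p),p.mean(0) if len(p) else '',cv2.minEnclosingCircle(p) if len(p) else '')
E
```

```text
t 26.03 pos [ 522.3 -227.9  191.4] yaw -88.7 tiltz [-0.0026 -0.0017] F [ 0.14 -0.05 -0.57] M [-0.018 -0.003 -0.054] op 25.6 q [-0.33  0.4   0.88  1.84 -0.35  1.07 -0.86]
shift [-0.0509  0.3864  0.0063] turn [ 0.002   0.0033 -0.0155] dist 97.5
[array([ 514.9, -324.1]), array([209.9,  70.8]), np.float64(3.4)]
hole 118 [ 512.25494 -344.2988 ] ((505.5226135253906, -351.6437683105469), 41.444210052490234)
```

```bash
python3 -m inch '[[20,-0.02,0.1,0,0,0,-0.015],[20,-0.03,0.2,0,0,0,-0.015],[20,-0.04,0.3,0,0,0,-0.015],[20,-0.05,0.36,0,0,0,-0.015],[20,-0.05,0.386,0,0,0,-0.015],[20,-0.05,0.386,0,0,0,-0.015],[20,-0.05,0.386,0,0,0,-0.015],[20,-0.05,0.386,0,0,0,-0.015]]' >/dev/null;  python3 -m inch '[[20,0,0,0,0,0,0],[20,0,0,0,0,0,0],[20,0,0,0,0,0,0]]' >/dev/null; python3 - <<'E'
from h import *
plan(511.7,-324.3,150,-88)
S=imaging.capture('scene');pickle.dump(S,open('s5.pkl','wb'));e=state()['ee_pos']
import subprocess;print(subprocess.run(['python3','tip.py','s5.pkl',str(e.tolist()),'-88'],capture_output=True,text=True).stdout)
E
```

```text
t 26.95 pos [ 515.5 -318.6  191.6] yaw -87.49 tiltz [-0.0012  0.0013] F [ 0.52 -0.06 -1.65] M [ 0.    -0.011  0.005] op 25.3 q [-0.13  0.47  0.86  1.75 -0.39  1.11 -0.67]
shift [-0.0159  0.0222  0.1665] turn [-0.0017  0.0015  0.0114] dist 42.2
[[166, 215, 217, 533, -309, 197], [167, 214, 217, 521, -316, 180], [168, 215, 217, 523, -315, 179], [169, 215, 217, 524, -314, 177], [170, 215, 217, 523, -316, 172], [171, 215, 217, 523, -314, 168], [172, 215, 218, 523, -315, 164], [173, 215, 218, 525, -315, 161], [174, 215, 218, 523, -318, 156], [175, 215, 218, 521, -317, 151], [176, 215, 218, 523, -315, 149]]
centre [ 518.5 -317.7] rel tool x,y 3.1 -1.1 cam dir [0.88 0.47]
du px -0.13282006205582775
```

The driver is still upright, with the tip 3 mm along tool x. I'll align it over the middle hole, which is at (514.9, -324.2), then lower.

```bash
python3 -m inch '[[20,-0.0155,0.0237,0.06,0,0.001,0.011],[20,-0.0155,0.0237,0.12,0,0.001,0.011],[20,-0.0155,0.0237,0.15,0,0.001,0.011],[20,-0.0155,0.0237,0.15,0,0.001,0.011],[20,-0.0155,0.0237,0.15,0,0.001,0.011],[20,-0.0155,0.0237,0.15,0,0.001,0.011]]' >/dev/null; python3 - <<'E'
from h import *
plan(511.8,-324.8,130,-88)
S=imaging.capture('scene');pickle.dump(S,open('s6.pkl','wb'));cv2.imwrite('pics/hole.png',cv2.resize(S['color'][130:220,170:270,::-1],None,fx=6,fy=6,interpolation=cv2.INTER_CUBIC))
E
```

```text
t 27.5 pos [ 512.  -325.8  154.8] yaw -88.04 tiltz [0.0005 0.0002] F [ 0.54 -0.57 -1.02] M [-0.011 -0.039 -0.016] op 25.2 q [-0.1   0.51  0.83  1.79 -0.43  1.04 -0.64]
shift [-0.0009 -0.004   0.0994] turn [-0.0003 -0.0007 -0.0009] dist 24.9
```

View pics/hole.png

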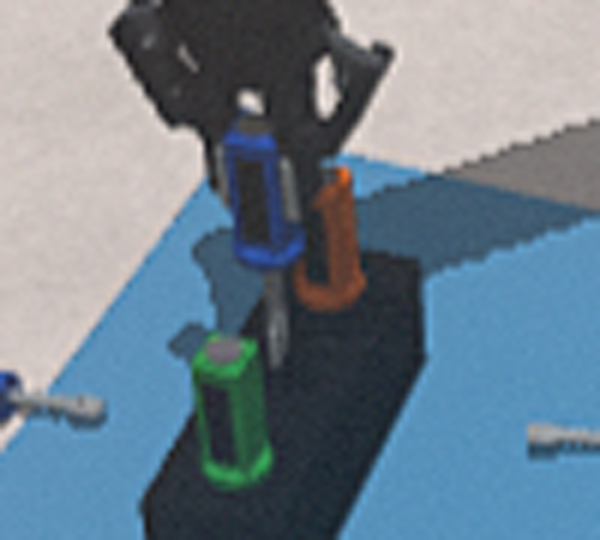

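The tip at (275,365) is over the stand, midway between the green and orange drivers. Lowering with a force check.

```bash
python3 -m inch '[[20,-0.001,-0.004,0.03,0,0,0],[20,-0.001,-0.004,0.06,0,0,0],[20,-0.001,-0.004,0.09,0,0,0],[20,-0.001,-0.004,0.12,0,0,0],[20,-0.001,-0.004,0.12,0,0,0],[20,-0.001,-0.004,0.12,0,0,0]]' >/dev/null; python3 m.py; python3 - <<'E'
from h import *
plan(511.8,-324.8,73,-88)
E
```

```text
t 28.05 turned 1.089 F [ 0.1 -0.4 -0.6] M [-0.028 -0.025 -0.012] pos [ 510.7 -324.4  123.3] op 25.6
t 28.05 pos [ 510.7 -324.4  123.3] yaw -88.07 tiltz [-0.002   0.0014] F [ 0.12 -0.39 -0.62] M [-0.028 -0.025 -0.012] op 25.6 q [-0.08  0.54  0.81  1.82 -0.46  0.98 -0.62]
shift [0.0046 0.0022 0.2012] turn [-0.0019  0.0025 -0.0015] dist 50.3
```

Tip at about z=58, inside the hole with no contact force. Continuing down.

```bash
python3 -m inch '[[20,0.004,0.002,0.04,0,0,0],[20,0.004,0.002,0.08,0,0,0],[20,0.004,0.002,0.12,0,0,0],[20,0.004,0.002,0.16,0,0,0],[20,0.004,0.002,0.18,0,0,0],[20,0.004,0.002,0.19,0,0,0],[20,0.004,0.002,0.19,0,0,0]]' >/dev/null; python3 m.py; python3 -m inch '[[20,0,0,0.006,0,0,0],[20,0,0,0.012,0,0,0],[20,0,0,0.014,0,0,0],[20,0,0,0.014,0,0,0]]' >/dev/null; python3 m.py
```

```text
t 28.63 turned 1.089 F [-0.4  0.2 -0.9] M [-0.043 -0.018  0.043] pos [ 511.8 -324.9   75.8] op 25.2
t 28.97 turned 1.088 F [-0.6  0.1 -1.9] M [ 0.034  0.007 -0.066] pos [ 512.3 -325.1   73.3] op 25.6
```

```bash
python3 -m inch '[[20,0,0,0.006,0,0,0],[20,0,0,0.01,0,0,0],[20,0,0,0.01,0,0,0],[20,0,0,0.01,0,0,0]]' >/dev/null; python3 m.py; python3 -m inch '[[36,0,0,0,0,0,0],[50,0,0,0,0,0,0],[60,0,0,0,0,0,0],[60,0,0,0,0,0,0],[60,0,0,0,0,0,0]]'
```

```text
t 29.3 turned 1.088 F [ 0.1  0.4 -1.3] M [ 0.014 -0.051  0.03 ] pos [ 512.2 -325.    70.6] op 25.7
time: 29.72
ee_pos: [512.2, -325.1, 70.7]
eef_rot: [-0.0, 1.0, 0.017, -0.0]
wrist_force: [-0.0, -0.2, -0.0]
opening: 60.1
finger_force: 0.0
```

Released. Going straight up and checking.

```bash
python3 -m inch '[[60,0,0,-0.05,0,0,0],[60,0,0,-0.15,0,0,0],[60,0,0,-0.3,0,0,0],[60,0,0,-0.45,0,0,0],[60,0,0,-0.6,0,0,0],[60,0,0,-0.7,0,0,0],[60,0,0,-0.7,0,0,0]]' >/dev/null; python3 -m inch '[[60,0,-0.3,0,0,0,0],[60,0,-0.6,0,0,0,0],[60,0,-0.6,0,0,0,0],[60,0,-0.6,0,0,0,0],[60,0,-0.6,0,0,0,0],[60,0,-0.6,0,0,0,0],[60,0,-0.6,0,0,0,0]]'; python3 oc.py | tail -1; python3 - <<'E'
from h import *
T=imaging.capture('top');P=cloud(T)
for k,(x0,x1,y0,y1) in dict(g=(340,370,200,222),b=(340,372,225,250),o=(340,372,250,275)).items():
    s=np.zeros(P.shape[:2],bool);s[y0:y1,x0:x1]=1;t=s&(P[...,2]>142)&(P[...,2]<158);q=np.array([ray(T,a,b,150)[:2] for b,a in np.argwhere(t)]).reshape(-1,2);print(k,len(q),q.mean(0).round(1),np.median(P[t][:,2]))
S=imaging.capture('scene');cv2.imwrite('pics/final.png',np.hstack([cv2.resize(c['color'][y:y+150,x:x+100,::-1],None,fx=4,fy=4) for c,x,y in((S,170,130),(T,300,170))]))
E
```

```text
time: 30.88
ee_pos: [506.9, -176.2, 246.1]
eef_rot: [-0.0, 1.0, 0.016, -0.0]
wrist_force: [-0.0, -0.3, 0.1]
opening: 60.0
finger_force: 0.0
px/10mm [-3.51560988 -0.0752745 ] moved since pins mm 5.6163804444661745
g 79 [ 581.7 -318.6] 149.14090903294206
b 82 [ 518.4 -323.7] 148.8913453276225
o 95 [ 446.9 -330.3] 149.30609457966787
```

View pics/final.png

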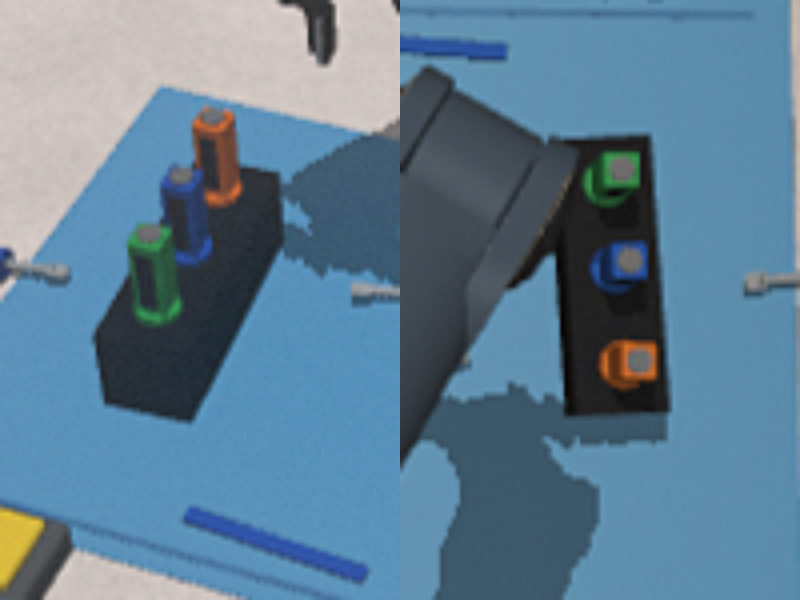

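The blue driver hangs upright in the middle hole at left-crop (185,215), with its top at 149 mm. The orange and green drivers have not moved, the carrier is still held home, and the robot is clear.

```bash
python3 -c "
from workcell import r
print(r.hand_in())"
```

```text
the job is handed in; nothing more can be done
None
```

The job is handed in and the hand-in gave no verdict: by my measurements the cam holds the carrier home at about 0.0505 m (limit 0.0515), though I never felt a clear tightening and stopped by the camera, and the blue driver is back upright in the stand's middle hole, with the orange and green drivers unmoved; the phone, spool, tape, tweezers and pry bar were not rechecked at the end.

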